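# Swap the soap rose in a packed gift crate

### The arm

A 6-joint arm with a two-finger parallel gripper is mounted at the origin on a cart in front of the work surface, level with it; the furniture and walls round the work are solid. World frame = base frame: x ahead of the robot, y to its left, z up, the work surface at z = 0. Lengths are in m, angles in rad, forces in N, time in s.
With the tool pointing down it reaches from about 0.375 to 0.9 m from the base axis. Payload 3.1 kg.
Tool frame: the origin (TCP) lies between the finger pads; the fingertips stand 17 mm ahead of it and the grasp point (between the pads) lies 2 mm behind it (robot.nose_length is the distance from the TCP to the fingertips, in m); z points along the fingers, y is the line along which they close (so a half turn about z gives the same grasp; the last joint's range is limited). The gripper opens to 87 mm and grips with 3 to 60 N. Pads are 19 mm wide; open, the fingers measure 117 mm over their backs; the gripper's body (75 mm by 190 mm) begins 51 mm behind the grasp point.
Start: joints at [1.127, 0.527, 1.433, -0, 1.181, -0.178], TCP at [0.164, 0.603, 0.24] pointing down, gripper open.
Joint ranges: [-3.08, 3.08], [-0.75, 2.2], [0.22, 2.44], [-1.43, 4.57], [0, 2.65], [-2.85, 2.85]. Speed limits (rad/s): [2.79, 2.79, 3.14, 3.14, 3.14, 3.14].

### API

Orientations are given as a unit quaternion [x, y, z, w].
In Python, from rig import robot, cams gives the robot as it stands.
- The arm moves only by the shell command python3 -m pendant 'ROWS' [FORCE]. ROWS is JSON, a list of rows, each an object with "jaw": the opening, from 0 (shut) to 1 (fully open); "linear": the shift along the tool's x, y, z in cm, a list of three; "twist": the turn about the tool's z in degrees. A call has 1 to 12 rows; each row shifts and turns the commanded pose from where the row before left it, along the tool's axes as they then stand; what a row does not reach is not made up. A row lasts 1/12 s, in which the tool goes at most 41.7 mm and 7.16 degrees, less where a joint would pass 70% of its speed; a pose out of reach is approached as far as the arm can. A call is refused whole if a number of a shift passes 4.17 or a number of a turn 7.16, either way. A call with a gripper value outside its range is refused whole. The fingers move at their own pace and stop on an object; FORCE is the grip in N (left out, the last holds). Time passes only in rows, so rows that do not move let the fingers close. It gives the time, the measured TCP pose, the force, the opening and the grip force at its end, in the units of the state.
- robot.get_obs(): the state, without advancing time (a new reading comes with each control period).
- cams.camera(name): name is "side" or "top"; returns a dict with "color" (420x560x3 uint8, blue, green, red), "depth" (420x560 float32, m along the optical axis (not along the pixel's ray), 0 where there is no reading), "fov_y" (degrees; the focal length in pixels is half the picture's height over the tangent of half this angle, whatever the lens; pixels are square), "cx", "cy" (the principal point, pixels), "k1" (the pictures are not rectified: a ray, as slopes to the right and down, at radius r is drawn at 1 + k1 r^2 times it, then the intrinsics apply), "view" (4x4, takes a point from world to camera coordinates). Camera axes: x right, y down, z forward; pixel columns grow to the right and rows downward; lengths in m; the calibration is good to about 2 mm. A picture is of the moment at which its call begins.
- robot.hand_in(): hands the job in; it is judged then, once.
The state is a dict: "time": time; "q": joint angles; "joint_velocities": joint speeds; "joint_torque": joint torques, N m; "position": TCP position; "tool_rot": TCP orientation; "ft_force": force on the tool from outside, world axes, zero at the start; "moment": the same for the moment, N m; "grip_width": finger opening in m; "grip_force": force on a finger pad.
Only numpy, scipy, OpenCV 4.12 (cv2) and the standard library are available. Lean on these libraries where they do the work, as an engineer would, in place of code of your own. Each camera call takes 0.05 s, during which the arm holds its last target. There are 200 camera calls.

### The job

The gift crate was packed with the white soap rose between its two candle jars, but the customer ordered the red one. First stand both jars on the cork pad, then put the white rose into the empty middle compartment of the soap tray, then set the red rose into the middle of the crate's middle cell, and last put each jar back into the crate cell it came from. Keep everything upright, and leave the pale pink rose on the tray and the stamp on the pad where they are.

Things in the scene. Friction and masses are not known exactly. Their poses are not given: they have to be found in the camera images.
- gift_crate: slim open crate of pale wood, fixed, 236 (x) x 86 (y) x 32 mm high; origin under its centre. Walls and floor 5 mm thick. Two dividers, 10 mm above the floor, make a middle cell 66 x 76 mm at the origin and two end cells 76 x 76 mm at x = +75 and -75 mm. Jars stand in the end cells, the white rose in the middle: once both jars are out, fingers along x reach it over the dividers
- cork_pad: brown cork pad, fixed, 250 (its x) x 150 (its y) x 4 mm; origin under its centre, z up. The stamp stands on its +x end; the rest is free
- soap_tray: low tray of dark wood, fixed, 270 (its x) x 94 (its y) x 14 mm high; origin under its centre, z up. Walls and floor 5 mm thick, dividers 7 mm above the floor; three compartments, 84 x 84 mm each, centred at x = -88, 0 and +88 mm. The middle one is empty at the start, the red and the pink rose are in the outer ones, either way round
- jar_orange: candle jar with orange wax and a gold-coloured lid, round, diameter 60 mm, 85 mm tall, 0.22 kg (may vary); origin at the centre of its underside, z up. Grip it round the glass, which reaches 73 mm up; the lid is fixed
- jar_plum: candle jar with plum-coloured wax and a silver-coloured lid, round, diameter 60 mm, 60 mm tall, 0.22 kg (may vary); origin at the centre of its underside, z up. Grip it round the glass, which reaches 52 mm up; the lid is fixed
- rose_white: cream-white soap rose head, 50 mm across at its widest, which is in the upper half, and 32 mm tall, narrower at the foot, 20 g; origin at the centre of its underside, z up
- rose_red: crimson red soap rose head, 53 mm across and 33 mm tall, shaped like the white one; origin at the centre of its underside, z up
- rose_pink: pale dusty-pink soap rose head, 59 mm across and 37 mm tall, not to be moved; origin at the centre of its underside, z up
- stamp: dark wooden hand stamp, foot 29 x 43 mm, 75 mm tall, not to be moved; origin at the centre of its underside, z up
Not all that is in view belongs to the job. What is shaped like the rose_white but orange or yellow is not meant.

How it is judged:
By the outcome, as a careful person would: the job done as asked, in the order asked, and still so for the second after the job is handed in, with the robot touching nothing.
It also fails if it takes over 131 s, if anything falls off the work surface, if the arm or the gripper's body presses on something with over 40 N, if the wrist force passes 120 N, or if a joint passes its speed limit or range.

## Working session

There is one attempt and no reset: what is moved stays moved. The work goes in short steps, Python scripts to look and compute and a shell command to move; the robot and the scene stay as the last step left them, time stands still between calls to the robot, and variables do not carry over. Pictures are saved under pics/ and viewed, at most 14 in all, crops included, and the job is handed in when it is done.

```bash
mkdir -p pics; ls; cat > h.py <<'E'
import numpy as np, cv2
from rig import robot, cams
def get(n):
    c=cams.camera(n); c['f']=c['color'].shape[0]/2/np.tan(np.radians(c['fov_y'])/2); return c
def K(c): return np.array([[c['f'],0,c['cx']],[0,c['f'],c['cy']],[0,0,1.]])
def norm(c,uv):
    return cv2.undistortPointsIter(np.array(uv,float).reshape(-1,1,2),K(c),np.array([c['k1'],0,0,0,0.]),None,None,(3,50,1e-9)).reshape(-1,2)
def onplane(c,uv,z):
    n=norm(c,uv); V=np.array(c['view']); R,t=V[:3,:3],V[:3,3]; o=-R.T@t
    d=np.c_[n,np.ones(len(n))]@R
    return o+d*((z-o[2])/d[:,2])[:,None]
def cloud(c):
    h,w=c['depth'].shape; u,v=np.meshgrid(np.arange(w),np.arange(h))
    n=norm(c,np.stack([u,v],-1).reshape(-1,2)); z=c['depth'].reshape(-1,1)
    V=np.array(c['view']); P=(np.c_[n,np.ones(len(n))]*z-V[:3,3])@V[:3,:3]
    P[z[:,0]==0]=np.nan
    return P.reshape(h,w,3)
E
python3 - <<'E'
from h import *
for n in('top','side'):
    c=get(n); cv2.imwrite(f'pics/{n}0.png',c['color']); print(n,c['f'],c['k1'],-np.array(c['view'])[:3,:3].T@np.array(c['view'])[:3,3],(c['depth']>0).mean())
    np.save(f'{n}0.npy',c,allow_pickle=True)
print(robot.get_obs())
E
```

```text
pics
top 408.55885414412626 -0.006686390156142926 [0.30930213 0.0052753  1.05844815] 0.9960076530612245
side 502.9181154993637 -0.16560795502455844 [ 0.27031235 -1.01606828  0.86940367] 0.9958715986394557
{'time': 0.1, 'q': array([ 1.12751524e+00,  5.28373677e-01,  1.43375878e+00,  1.75998091e-05,
        1.18138600e+00, -1.78484384e-01]), 'joint_velocities': array([ 0.00208015, -0.00304904, -0.00143016, -0.00044282, -0.00039159,
       -0.00118733]), 'joint_torque': array([-2.74668009e-04, -4.40982163e+01, -1.77149606e+01,  6.34884741e-02,
        5.33724285e-02, -4.68135363e-05]), 'position': array([0.16326071, 0.60266422, 0.23867405]), 'tool_rot': array([ 1.32015139e-01,  9.91247232e-01, -9.14255703e-04, -3.02298957e-04]), 'ft_force': array([ 0.24053011, -0.53725966,  1.18228072]), 'moment': array([0.03373812, 0.01083297, 0.03067526]), 'grip_force': 0.0, 'grip_width': 0.08680679648667455}
```

View pics/top0.png

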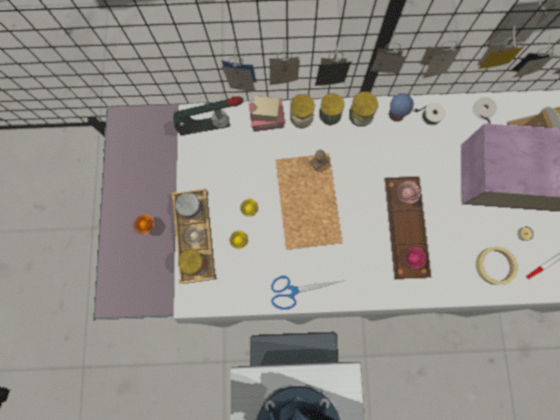

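View pics/side0.png

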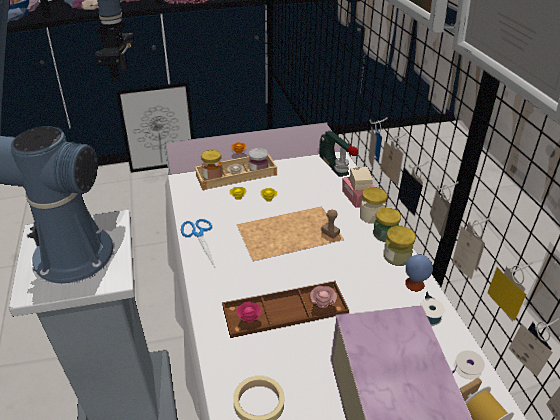

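```bash
python3 - <<'E'
from h import *
t=np.load('top0.npy',allow_pickle=True).item(); s=np.load('side0.npy',allow_pickle=True).item()
print(np.round(t['view'],3), t['cx'],t['cy'],t['depth'].min(),t['depth'][200,250])
pts=dict(base=(300,400),crate=(193,236),silver=(188,204),gold=(190,262),wrose=(194,235),y1=(249,207),y2=(239,240),orange=(145,224),stamp=(320,158),pink=(409,191),red=(416,258),padc=(308,202),table_corner=(177,105),tl=(177,316),scis=(284,290))
P=cloud(t)
for k,v in pts.items(): print(k,np.round(onplane(t,[v],0)[0],3),np.round(P[v[1],v[0]],3))
Q=cloud(s)
for k,v in dict(gold=(210,155),silver=(258,153),wrose=(235,168),stamp=(332,213),red=(248,310),pink=(323,293),grip=(115,50)).items(): print(k,np.round(Q[v[1],v[0]],3))
E
```

```text
[[-0.039 -0.999 -0.005  0.022]
 [-0.975  0.039 -0.221  0.535]
 [ 0.221 -0.004 -0.975  0.964]
 [ 0.     0.     0.     1.   ]] 288.2239843033668 206.5052793449873 0.0 1.0676382
base [ 0.071 -0.009  0.   ] [ 0.075 -0.009  0.017]
crate [0.48  0.253 0.   ] [0.475 0.246 0.031]
silver [0.566 0.267 0.   ] [0.551 0.252 0.064]
gold [0.412 0.26  0.   ] [0.403 0.238 0.091]
wrose [0.482 0.25  0.   ] [0.477 0.243 0.033]
y1 [0.552 0.105 0.   ] [0.544 0.102 0.032]
y2 [0.464 0.133 0.   ] [0.46  0.129 0.03 ]
orange [0.517 0.38  0.   ] [0.512 0.371 0.025]
stamp [ 0.681 -0.091  0.   ] [ 0.654 -0.084  0.076]
pink [ 0.578 -0.324  0.   ] [ 0.569 -0.313  0.036]
red [ 0.399 -0.323  0.   ] [ 0.397 -0.313  0.032]
padc [ 0.559 -0.052  0.   ] [ 0.558 -0.052  0.003]
table_corner [0.855 0.303 0.   ] [0.855 0.303 0.   ]
tl [0.278 0.291 0.   ] [ 0.278  0.291 -0.001]
scis [0.332 0.02  0.   ] [0.332 0.02  0.004]
gold [0.405 0.236 0.092]
silver [0.551 0.248 0.069]
wrose [0.478 0.242 0.03 ]
stamp [ 0.665 -0.092  0.078]
red [ 0.399 -0.313  0.033]
pink [ 0.57  -0.31   0.039]
grip [0.168 0.522 0.336]
```

```bash
cat > meas.py <<'E'
from h import *
def sel(P,lo,hi,box):
    x0,x1,y0,y1=box
    m=(P[...,2]>lo)&(P[...,2]<hi)&(P[...,0]>x0)&(P[...,0]<x1)&(P[...,1]>y0)&(P[...,1]<y1)
    return P[m]
def rect(p):
    r=cv2.minAreaRect((p[:,:2]*1000).astype(np.float32)); b=cv2.boxPoints(r)
    e=b[1]-b[0],b[2]-b[1]; l=max(e,key=np.linalg.norm); a=np.degrees(np.arctan2(l[1],l[0]))
    return np.round(r[0],1),np.round(r[1],1),round(float((a+90)%180-90),2),len(p)
def circ(p):
    (c,r)=cv2.minEnclosingCircle((p[:,:2]*1000).astype(np.float32)); return np.round(c,1),round(r,1),np.round(p.mean(0)*1000,1),len(p)
E
python3 - <<'E'
from meas import *
for n in('top','side'):
    c=np.load(n+'0.npy',allow_pickle=True).item();P=cloud(c); print(n)
    print('orangejar',circ(sel(P,.08,.1,(.35,.47,.19,.29))))
    print('plumjar',circ(sel(P,.055,.075,(.5,.62,.19,.31))))
    print('wrose',circ(sel(P,.018,.045,(.452,.508,.218,.27))))
    print('red',circ(sel(P,.020,.045,(.35,.45,-.36,-.27))))
    print('pink',circ(sel(P,.020,.045,(.52,.62,-.36,-.27))))
    print('stamp',circ(sel(P,.04,.085,(.6,.72,-.13,-.04))))
    print('crate',rect(sel(P,.024,.037,(.34,.64,.18,.31))))
    print('tray',rect(sel(P,.006,.02,(.32,.66,-.39,-.22))))
    hsv=cv2.cvtColor(c['color'],cv2.COLOR_BGR2HSV)
    m=cv2.inRange(hsv,(8,70,90),(22,220,255))
    m[~((P[...,0]>.4)&(P[...,0]<.72)&(P[...,1]>-.17)&(P[...,1]<.06)&(P[...,2]<.012))]=0
    print('pad',rect(P[m>0]))
t=np.load('top0.npy',allow_pickle=True).item()['color']
cv2.imwrite('pics/crop.png',np.hstack([cv2.resize(t[180:290,130:260],None,fx=3,fy=3,interpolation=2),cv2.resize(t[170:280,370:440],None,fx=3,fy=3,interpolation=2)]))
E
```

```text
top
orangejar (array([405.6, 239.6]), 29.8, array([405.3, 238.6,  89.3]), 502)
plumjar (array([551.2, 253.2]), 29.7, array([550.7, 252.9,  64.5]), 435)
wrose (array([477.3, 242.8]), 25.3, array([478.2, 243.1,  26.8]), 286)
red (array([ 397.9, -313.8]), 26.7, array([ 398.7, -314.8,   28. ]), 316)
pink (array([ 568.5, -313.8]), 30.4, array([ 569.2, -314. ,   30.5]), 366)
stamp (array([665.5, -85.7]), 14.7, array([663.6, -84.8,  75.2]), 104)
crate (array([479.2, 246.2]), array([236.4,  91.2]), 5.74, 857)
tray (array([ 486.6, -298.5]), array([314.2, 149.7]), 3.89, 1545)
pad (array([563.7, -51.7]), array([245.1, 146.7]), 4.54, 4715)
side
orangejar (array([406. , 238.6]), 33.3, array([407.7, 234.3,  89.1]), 227)
plumjar (array([552.6, 253.6]), 31.9, array([550.6, 250.6,  64.5]), 200)
wrose (array([479.6, 244.6]), 26.3, array([477.6, 243. ,  28.1]), 128)
red (array([ 400.1, -311. ]), 27.3, array([ 400.4, -310.8,   29.6]), 318)
pink (array([ 568.7, -310.5]), 30.8, array([ 570.4, -310.1,   32.6]), 392)
stamp (array([668.5, -86.9]), 16.7, array([664.2, -90.3,  68.7]), 127)
crate (array([480.6, 245.5]), array([235.8,  96.7]), 5.49, 643)
tray (array([ 495.4, -305.4]), array([169.5, 326.5]), -0.29, 2425)
pad (array([565.6, -51.7]), array([249.5, 153.6]), 4.46, 3217)
```

View pics/crop.png

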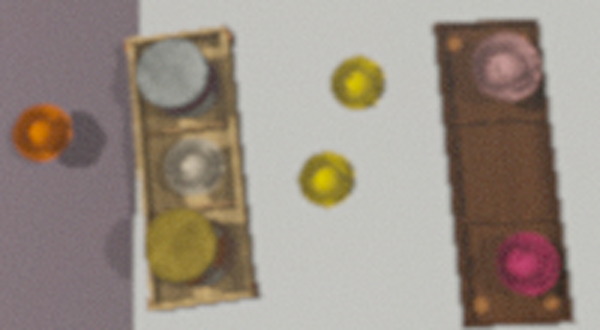

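```bash
cat > go.py <<'E'
# usage: go.py x y z(TCP, mm) yaw_of_tool_y_deg : remaining deltas in tool axes (cm, deg)
import sys
from h import *
from scipy.spatial.transform import Rotation as R
def go(x,y,z,yaw=None):
    o=robot.get_obs(); r=R.from_quat(o['tool_rot']); M=r.as_matrix()
    cur=np.degrees(np.arctan2(M[1,1],M[0,1]))
    tw=0
    if yaw is not None:
        tw=-(((yaw-cur)+90)%180-90)   # tool z points down
    M2=M@R.from_euler('z',tw,degrees=True).as_matrix()
    d=M2.T@(np.array([x,y,z])/1000-o['position'])*100
    print('yaw %.1f twist %.1f  then lin(after twist) %s | q6 %.2f t %.1f F %s w %.1f tiltz %.3f'%(cur,tw,np.round(d,2),o['q'][5],o['time'],np.round(o['ft_force'],1),o['grip_width']*1000,M[2,2]))
if __name__=='__main__': go(*map(float,sys.argv[1:]))
E
python3 - <<'E'
from meas import *
t=np.load('top0.npy',allow_pickle=True).item();P=cloud(t)
for uv in((130,150),(160,150),(175,200),(150,290),(110,290)): print(uv,np.round(P[uv[1],uv[0]],3))
s=np.load('side0.npy',allow_pickle=True).item();Q=cloud(s)
for uv in((180,150),(190,165),(320,130),(300,145)): print('s',uv,np.round(Q[uv[1],uv[0]],3))
for c,Pc in((t,P),(s,Q)):
    g=c['color'].astype(int).sum(2)
    m=(g<260)&(P[...,2]>-9 if c is t else True)&(Pc[...,0]>.31)&(Pc[...,0]<.68)&(Pc[...,1]>-.39)&(Pc[...,1]<-.22)&(Pc[...,2]<.03)&(Pc[...,2]>-.01)
    m=cv2.morphologyEx(m.astype(np.uint8),cv2.MORPH_OPEN,np.ones((3,3)))
    cs=max(cv2.findContours(m,0,1)[0],key=cv2.contourArea)[:,0]
    print('tray',rect(onplane(c,cs,.014)), rect(onplane(c,cs,.007)))
E
python3 go.py 405.5 239 200 95.6
```

```text
(130, 150) [0.725 0.429 0.002]
(160, 150) [ 0.723  0.348 -0.003]
(175, 200) [0.571 0.293 0.031]
(150, 290) [ 0.345  0.361 -0.001]
(110, 290) [0.349 0.463 0.001]
s (180, 150) [0.328 0.437 0.001]
s (190, 165) [ 0.35   0.341 -0.001]
s (320, 130) [0.821 0.451 0.002]
s (300, 145) [0.723 0.37  0.002]
tray (array([ 481.4, -304.1]), array([263.4,  88.9]), 0.3, 341) (array([ 482.6, -306.1]), array([265.2,  89.5]), 0.3, 341)
tray (array([ 482.9, -310.2]), array([269. ,  99.4]), 0.59, 388) (array([ 484.7, -304.4]), array([271.2, 100.2]), 0.59, 388)
yaw 74.8 twist -20.8  then lin(after twist) [-20.56 -38.55   3.91] | q6 -0.18 t 0.1 F [ 0.2 -0.5  1.2] w 86.8 tiltz -1.000
```

```bash
python3 -m pendant '[{"jaw":1,"linear":[0,0,0],"twist":-6.9},{"jaw":1,"linear":[0,0,0],"twist":-6.9},{"jaw":1,"linear":[0,0,0],"twist":-7.0}]' 20
python3 -m pendant '[{"jaw":1,"linear":[-1.7,-3.2,0],"twist":0},{"jaw":1,"linear":[-1.7,-3.2,0],"twist":0},{"jaw":1,"linear":[-1.7,-3.2,0],"twist":0},{"jaw":1,"linear":[-1.7,-3.2,0.4],"twist":0},{"jaw":1,"linear":[-1.7,-3.2,0.4],"twist":0},{"jaw":1,"linear":[-1.7,-3.2,0.4],"twist":0},{"jaw":1,"linear":[-1.7,-3.2,0.4],"twist":0},{"jaw":1,"linear":[-1.7,-3.2,0.4],"twist":0},{"jaw":1,"linear":[-1.7,-3.2,0.4],"twist":0},{"jaw":1,"linear":[-1.7,-3.2,0.4],"twist":0},{"jaw":1,"linear":[-1.7,-3.2,0.4],"twist":0},{"jaw":1,"linear":[-1.7,-3.2,0.4],"twist":0}]'
python3 -m pendant '[{"jaw":1,"linear":[0,0,0],"twist":0},{"jaw":1,"linear":[0,0,0],"twist":0}]'
python3 go.py 405.5 239 52 95.6
```

```text
time: 0.35
position: [0.1634, 0.6028, 0.2389]
tool_rot: [-0.052, 0.999, -0.001, -0.0]
ft_force: [-0.2, 0.1, 0.1]
grip_width: 0.0868
grip_force: 0.0
time: 1.35
position: [0.4047, 0.2394, 0.2032]
tool_rot: [-0.049, 0.999, -0.0, -0.0]
ft_force: [0.6, 0.3, 0.1]
grip_width: 0.0869
grip_force: 0.0
time: 1.52
position: [0.405, 0.2396, 0.2031]
tool_rot: [-0.047, 0.999, -0.0, -0.001]
ft_force: [-0.2, -0.6, 0.2]
grip_width: 0.0872
grip_force: 0.0
yaw 95.4 twist -0.2  then lin(after twist) [-0.06 -0.06 15.11] | q6 -1.37 t 1.5 F [-0.2 -0.6  0.2] w 87.2 tiltz -1.000
```

```bash
python3 -m pendant '[{"jaw":1,"linear":[0,0,3],"twist":0},{"jaw":1,"linear":[0,0,3],"twist":0},{"jaw":1,"linear":[0,0,3],"twist":0},{"jaw":1,"linear":[0,0,2.5],"twist":0},{"jaw":1,"linear":[0,0,2],"twist":0},{"jaw":1,"linear":[0,0,1],"twist":0},{"jaw":1,"linear":[0,0,0.6],"twist":0},{"jaw":1,"linear":[0,0,0],"twist":0}]' 25
python3 -m pendant '[{"jaw":0.5,"linear":[0,0,0],"twist":0},{"jaw":0.5,"linear":[0,0,0],"twist":0},{"jaw":0.5,"linear":[0,0,0],"twist":0},{"jaw":0.5,"linear":[0,0,0],"twist":0},{"jaw":0.5,"linear":[0,0,0],"twist":0},{"jaw":0.5,"linear":[0,0,0],"twist":0},{"jaw":0.5,"linear":[0,0,0],"twist":0},{"jaw":0.5,"linear":[0,0,0],"twist":0}]'
python3 go.py 405.5 239 52 95.6
```

```text
time: 2.18
position: [0.4028, 0.2419, 0.0515]
tool_rot: [-0.05, 0.999, -0.0, -0.001]
ft_force: [-0.0, 0.2, -0.2]
grip_width: 0.0869
grip_force: 0.0
time: 2.85
position: [0.4046, 0.2411, 0.0532]
tool_rot: [-0.049, 0.999, 0.0, 0.001]
ft_force: [-0.4, -0.5, 6.5]
grip_width: 0.0594
grip_force: 25.0
yaw 95.6 twist 0.0  then lin(after twist) [-0.07 -0.22  0.12] | q6 -1.37 t 2.9 F [-0.4 -0.5  6.5] w 59.4 tiltz -1.000
```

```bash
python3 -m pendant '[{"jaw":0.5,"linear":[0,0,-0.3],"twist":0},{"jaw":0.5,"linear":[0,0,-1],"twist":0},{"jaw":0.5,"linear":[0,0,-2],"twist":0},{"jaw":0.5,"linear":[0,0,-2.5],"twist":0},{"jaw":0.5,"linear":[0,0,-2.5],"twist":0},{"jaw":0.5,"linear":[0,0,-2],"twist":0},{"jaw":0.5,"linear":[0,0,-1],"twist":0},{"jaw":0.5,"linear":[0,0,0],"twist":0}]'
python3 go.py 490 -58 165 95.6
```

```text
time: 3.52
position: [0.4053, 0.2415, 0.1681]
tool_rot: [-0.049, 0.999, 0.001, 0.002]
ft_force: [-0.3, 0.3, -2.2]
grip_width: 0.0597
grip_force: 25.0
yaw 95.6 twist 0.0  then lin(after twist) [ -5.51 -30.63   0.31] | q6 -1.37 t 3.5 F [-0.3  0.3 -2.2] w 59.7 tiltz -1.000
```

```bash
python3 -m pendant '[{"jaw":0.5,"linear":[-0.2,-1,0],"twist":0},{"jaw":0.5,"linear":[-0.4,-2,0],"twist":0},{"jaw":0.5,"linear":[-0.5,-3,0],"twist":0},{"jaw":0.5,"linear":[-0.6,-3.2,0],"twist":0},{"jaw":0.5,"linear":[-0.6,-3.2,0],"twist":0},{"jaw":0.5,"linear":[-0.6,-3.2,0],"twist":0},{"jaw":0.5,"linear":[-0.6,-3.2,0],"twist":0},{"jaw":0.5,"linear":[-0.6,-3.2,0],"twist":0},{"jaw":0.5,"linear":[-0.6,-3.2,0],"twist":0},{"jaw":0.5,"linear":[-0.5,-3,0],"twist":0},{"jaw":0.5,"linear":[-0.3,-1.6,0],"twist":0},{"jaw":0.5,"linear":[0,-0.8,0],"twist":0}]'
python3 -m pendant '[{"jaw":0.5,"linear":[0,0,0],"twist":0},{"jaw":0.5,"linear":[0,0,0],"twist":0}]'
python3 go.py 490 -58 52 95.6
```

```text
time: 4.52
position: [0.4893, -0.0613, 0.1643]
tool_rot: [-0.048, 0.999, -0.0, -0.001]
ft_force: [0.9, 0.1, -3.0]
grip_width: 0.0595
grip_force: 25.0
time: 4.68
position: [0.4874, -0.0577, 0.1646]
tool_rot: [-0.049, 0.999, 0.001, -0.002]
ft_force: [-0.7, 0.1, -2.5]
grip_width: 0.0599
grip_force: 25.0
yaw 95.6 twist -0.0  then lin(after twist) [-0.29 -0.08 11.26] | q6 -2.01 t 4.7 F [-0.7  0.1 -2.5] w 59.9 tiltz -1.000
```

```bash
python3 -m pendant '[{"jaw":0.5,"linear":[0,0,1],"twist":0},{"jaw":0.5,"linear":[0,0,2],"twist":0},{"jaw":0.5,"linear":[0,0,2.5],"twist":0},{"jaw":0.5,"linear":[0,0,2.5],"twist":0},{"jaw":0.5,"linear":[0,0,1.5],"twist":0},{"jaw":0.5,"linear":[0,0,0.9],"twist":0},{"jaw":0.5,"linear":[0,0,0.4],"twist":0},{"jaw":0.5,"linear":[0,0,0.2],"twist":0},{"jaw":0.5,"linear":[0,0,0.2],"twist":0},{"jaw":0.5,"linear":[0,0,0],"twist":0},{"jaw":0.5,"linear":[0,0,0],"twist":0}]'
python3 go.py 490 -58 52 95.6
```

```text
time: 5.6
position: [0.4895, -0.0581, 0.0543]
tool_rot: [-0.049, 0.999, -0.0, 0.001]
ft_force: [0.3, 1.2, -2.4]
grip_width: 0.0597
grip_force: 25.0
yaw 95.6 twist 0.0  then lin(after twist) [-0.06  0.01  0.23] | q6 -2.01 t 5.6 F [ 0.3  1.2 -2.4] w 59.7 tiltz -1.000
```

```bash
for i in 1; do :; done; python3 -m pendant '[{"jaw":0.5,"linear":[0,0,0.1],"twist":0},{"jaw":0.5,"linear":[0,0,0.1],"twist":0},{"jaw":0.5,"linear":[0,0,0],"twist":0}]'
python3 -m pendant '[{"jaw":0.5,"linear":[0,0,0.1],"twist":0},{"jaw":0.5,"linear":[0,0,0],"twist":0},{"jaw":0.5,"linear":[0,0,0],"twist":0}]'
```

```text
time: 5.85
position: [0.4894, -0.0583, 0.0522]
tool_rot: [-0.049, 0.999, -0.0, 0.001]
ft_force: [-0.3, 0.1, 2.8]
grip_width: 0.0599
grip_force: 25.0
time: 6.1
position: [0.4894, -0.0583, 0.0522]
tool_rot: [-0.049, 0.999, -0.0, 0.001]
ft_force: [-1.1, -0.3, 11.8]
grip_width: 0.0595
grip_force: 25.0
```

```bash
python3 -m pendant '[{"jaw":0.8,"linear":[0,0,0],"twist":0},{"jaw":1,"linear":[0,0,0],"twist":0},{"jaw":1,"linear":[0,0,0],"twist":0},{"jaw":1,"linear":[0,0,0],"twist":0},{"jaw":1,"linear":[0,0,-1],"twist":0},{"jaw":1,"linear":[0,0,-2.5],"twist":0},{"jaw":1,"linear":[0,0,-3],"twist":0},{"jaw":1,"linear":[0,0,-3],"twist":0},{"jaw":1,"linear":[0,0,-1.5],"twist":0},{"jaw":1,"linear":[0,0,0],"twist":0}]'
python3 go.py 551.5 253 165 95.6
```

```text
time: 6.93
position: [0.4912, -0.0587, 0.1644]
tool_rot: [-0.049, 0.999, -0.002, 0.004]
ft_force: [-0.1, -0.7, -0.1]
grip_width: 0.0872
grip_force: 0.0
yaw 95.6 twist 0.0  then lin(after twist) [-9.05 30.43 -0.1 ] | q6 -2.01 t 6.9 F [-0.1 -0.7 -0.1] w 87.2 tiltz -1.000
```

```bash
python3 -m pendant '[{"jaw":1,"linear":[-0.5,1.2,0],"twist":0},{"jaw":1,"linear":[-0.8,2.6,0],"twist":0},{"jaw":1,"linear":[-0.9,3,0],"twist":0},{"jaw":1,"linear":[-0.9,3,0],"twist":0},{"jaw":1,"linear":[-0.9,3,0],"twist":0},{"jaw":1,"linear":[-0.9,3,0],"twist":0},{"jaw":1,"linear":[-0.9,3,0],"twist":0},{"jaw":1,"linear":[-0.9,3,0],"twist":0},{"jaw":1,"linear":[-0.9,3,0],"twist":0},{"jaw":1,"linear":[-0.8,3,0],"twist":0},{"jaw":1,"linear":[-0.4,1.6,0],"twist":0},{"jaw":1,"linear":[-0.2,1,0],"twist":0}]'
python3 -m pendant '[{"jaw":1,"linear":[0,0,0],"twist":0},{"jaw":1,"linear":[0,0,0],"twist":0}]'
python3 go.py 551.5 253 52 95.6
```

```text
time: 7.93
position: [0.5482, 0.2555, 0.1596]
tool_rot: [-0.05, 0.999, 0.0, -0.001]
ft_force: [0.3, -0.4, -0.1]
grip_width: 0.0867
grip_force: 0.0
time: 8.1
position: [0.5479, 0.2529, 0.1598]
tool_rot: [-0.05, 0.999, -0.0, -0.001]
ft_force: [-0.3, 0.1, 0.2]
grip_width: 0.087
grip_force: 0.0
yaw 95.7 twist 0.1  then lin(after twist) [-3.800e-01 -1.000e-02  1.078e+01] | q6 -1.42 t 8.1 F [-0.3  0.1  0.2] w 87.0 tiltz -1.000
```

```bash
python3 -m pendant '[{"jaw":1,"linear":[-0.3,0,1],"twist":0},{"jaw":1,"linear":[0,0,2],"twist":0},{"jaw":1,"linear":[0,0,2.5],"twist":0},{"jaw":1,"linear":[0,0,2],"twist":0},{"jaw":1,"linear":[0,0,1.5],"twist":0},{"jaw":1,"linear":[0,0,0.9],"twist":0},{"jaw":1,"linear":[0,0,0.5],"twist":0},{"jaw":1,"linear":[0,0,0.2],"twist":0},{"jaw":1,"linear":[0,0,0],"twist":0},{"jaw":1,"linear":[0,0,0],"twist":0}]'
python3 go.py 551.5 253 52 95.6
```

```text
time: 8.93
position: [0.5524, 0.2535, 0.0553]
tool_rot: [-0.049, 0.999, 0.0, 0.001]
ft_force: [1.5, 0.7, -0.0]
grip_width: 0.0869
grip_force: 0.0
yaw 95.6 twist 0.0  then lin(after twist) [ 0.09 -0.04  0.33] | q6 -1.42 t 8.9 F [ 1.5  0.7 -0. ] w 86.9 tiltz -1.000
```

```bash
python3 -m pendant '[{"jaw":1,"linear":[0,0,0.2],"twist":0},{"jaw":1,"linear":[0,0,0],"twist":0},{"jaw":0.5,"linear":[0,0,0],"twist":0},{"jaw":0.5,"linear":[0,0,0],"twist":0},{"jaw":0.5,"linear":[0,0,0],"twist":0},{"jaw":0.5,"linear":[0,0,0],"twist":0},{"jaw":0.5,"linear":[0,0,0],"twist":0},{"jaw":0.5,"linear":[0,0,0],"twist":0},{"jaw":0.5,"linear":[0,0,0],"twist":0},{"jaw":0.5,"linear":[0,0,0],"twist":0}]'
python3 -m pendant '[{"jaw":0.5,"linear":[0,0,-0.3],"twist":0},{"jaw":0.5,"linear":[0,0,-1],"twist":0},{"jaw":0.5,"linear":[0,0,-2],"twist":0},{"jaw":0.5,"linear":[0,0,-2.5],"twist":0},{"jaw":0.5,"linear":[0,0,-2.5],"twist":0},{"jaw":0.5,"linear":[0,0,-2],"twist":0},{"jaw":0.5,"linear":[0,0,-1],"twist":0},{"jaw":0.5,"linear":[0,0,0],"twist":0}]'
python3 go.py 579 -51 165 95.6
```

```text
time: 9.77
position: [0.5517, 0.2538, 0.0526]
tool_rot: [-0.049, 0.999, 0.0, 0.0]
ft_force: [-0.4, 2.2, 1.1]
grip_width: 0.0592
grip_force: 25.0
time: 10.43
position: [0.5532, 0.2539, 0.1685]
tool_rot: [-0.049, 0.999, 0.0, 0.003]
ft_force: [0.3, -0.5, -3.3]
grip_width: 0.0596
grip_force: 25.0
yaw 95.6 twist 0.0  then lin(after twist) [  0.41 -30.6    0.32] | q6 -1.42 t 10.4 F [ 0.3 -0.5 -3.3] w 59.6 tiltz -1.000
```

```bash
python3 -m pendant '[{"jaw":0.5,"linear":[0,-1,0],"twist":0},{"jaw":0.5,"linear":[0,-2,0],"twist":0},{"jaw":0.5,"linear":[0,-3,0],"twist":0},{"jaw":0.5,"linear":[0.1,-3.2,0],"twist":0},{"jaw":0.5,"linear":[0.1,-3.2,0],"twist":0},{"jaw":0.5,"linear":[0.1,-3.2,0],"twist":0},{"jaw":0.5,"linear":[0.1,-3.2,0],"twist":0},{"jaw":0.5,"linear":[0,-3.2,0],"twist":0},{"jaw":0.5,"linear":[0,-3.2,0],"twist":0},{"jaw":0.5,"linear":[0,-3,0],"twist":0},{"jaw":0.5,"linear":[0,-1.6,0],"twist":0},{"jaw":0.5,"linear":[0,-0.8,0],"twist":0}]'
python3 -m pendant '[{"jaw":0.5,"linear":[0,0,0],"twist":0},{"jaw":0.5,"linear":[0,0,0],"twist":0}]'
python3 go.py 579 -51 52 95.6
```

```text
time: 11.43
position: [0.5766, -0.0546, 0.1636]
tool_rot: [-0.047, 0.999, 0.0, -0.002]
ft_force: [-0.1, -0.2, -3.6]
grip_width: 0.0596
grip_force: 25.0
time: 11.6
position: [0.5766, -0.051, 0.1643]
tool_rot: [-0.049, 0.999, 0.001, -0.001]
ft_force: [-0.7, -0.1, -2.9]
grip_width: 0.0592
grip_force: 25.0
yaw 95.6 twist -0.0  then lin(after twist) [-0.28 -0.04 11.23] | q6 -1.95 t 11.6 F [-0.7 -0.1 -2.9] w 59.2 tiltz -1.000
```

```bash
python3 -m pendant '[{"jaw":0.5,"linear":[-0.2,0,1],"twist":0},{"jaw":0.5,"linear":[0,0,2],"twist":0},{"jaw":0.5,"linear":[0,0,2.5],"twist":0},{"jaw":0.5,"linear":[0,0,2.5],"twist":0},{"jaw":0.5,"linear":[0,0,1.5],"twist":0},{"jaw":0.5,"linear":[0,0,0.9],"twist":0},{"jaw":0.5,"linear":[0,0,0.4],"twist":0},{"jaw":0.5,"linear":[0,0,0.2],"twist":0},{"jaw":0.5,"linear":[0,0,0.2],"twist":0},{"jaw":0.5,"linear":[0,0,0],"twist":0},{"jaw":0.5,"linear":[0,0,0],"twist":0}]'
python3 -m pendant '[{"jaw":0.5,"linear":[0,0,0.1],"twist":0},{"jaw":0.5,"linear":[0,0,0.1],"twist":0},{"jaw":0.5,"linear":[0,0,0],"twist":0}]'
```

```text
time: 12.52
position: [0.5804, -0.0512, 0.0544]
tool_rot: [-0.049, 0.999, -0.0, 0.001]
ft_force: [0.8, -0.3, -2.9]
grip_width: 0.0593
grip_force: 25.0
time: 12.77
position: [0.5798, -0.0513, 0.0518]
tool_rot: [-0.049, 0.999, -0.0, 0.0]
ft_force: [0.5, 0.6, -2.3]
grip_width: 0.0596
grip_force: 25.0
```

```bash
python3 -m pendant '[{"jaw":0.5,"linear":[0,0,0.1],"twist":0},{"jaw":0.5,"linear":[0,0,0],"twist":0},{"jaw":0.5,"linear":[0,0,0],"twist":0}]'
python3 -m pendant '[{"jaw":0.8,"linear":[0,0,0],"twist":0},{"jaw":1,"linear":[0,0,0],"twist":0},{"jaw":1,"linear":[0,0,0],"twist":0},{"jaw":1,"linear":[0,0,0],"twist":0},{"jaw":1,"linear":[0,0,-1],"twist":0},{"jaw":1,"linear":[0,0,-2.5],"twist":0},{"jaw":1,"linear":[0,0,-3],"twist":0},{"jaw":1,"linear":[0,0,-3],"twist":0},{"jaw":1,"linear":[0,0,-1.5],"twist":0},{"jaw":1,"linear":[0,0,0],"twist":0}]'
python3 go.py 480 245 165 5.6
```

```text
time: 13.02
position: [0.5799, -0.0513, 0.0516]
tool_rot: [-0.049, 0.999, -0.0, 0.0]
ft_force: [-1.8, -0.7, 5.3]
grip_width: 0.0595
grip_force: 25.0
time: 13.85
position: [0.5824, -0.0518, 0.1652]
tool_rot: [-0.049, 0.999, -0.001, 0.004]
ft_force: [0.6, 0.2, 0.2]
grip_width: 0.0868
grip_force: 0.0
yaw 95.6 twist -90.0  then lin(after twist) [-30.54   7.3   -0.15] | q6 -1.95 t 13.8 F [0.6 0.2 0.2] w 86.8 tiltz -1.000
```

```bash
python3 - <<'E'
from meas import *
for n in('top','side'):
    c=get(n); np.save(n+'1.npy',c,allow_pickle=True); P=cloud(c); print(n)
    cv2.imwrite(f'pics/{n}1.png',c['color'])
    print('wrose',circ(sel(P,.020,.045,(.452,.508,.218,.27))))
    p=sel(P,.027,.036,(.34,.64,.18,.31)); print('crate',rect(p))
    # wall-centre estimates in crate frame
    th=np.radians(5.6); A=np.array([[np.cos(th),np.sin(th)],[-np.sin(th),np.cos(th)]])
    l=((p[:,:2]-[.4795,.246])@A.T)*1000
    for nm,k,o,rng in(('y',1,0,60),('x',0,1,25)):
        for s in(1,-1):
            m=(abs(l[:,o])<(100 if k==1 else 25))&(s*l[:,k]>(32 if k==1 else 105)); q=l[m]
            if len(q)>4: print(nm,s,len(q),np.round(np.percentile(q[:,k],[5,50,95]),1), np.round(np.degrees(np.polyfit(q[:,o],q[:,k],1)[0]),1))
E
```

```text
top
wrose (array([0., 0.]), 0.0, array([nan, nan, nan]), 0)
crate (array([0., 0.]), array([0., 0.]), 0.0, 0)
side
wrose (array([477.4, 244.5]), 25.5, array([477.4, 243.4,  28.2]), 121)
crate (array([480.1, 247.1]), array([235.2,  99.2]), 6.78, 481)
y 1 145 [35.3 40.3 45.8] 0.5
y -1 148 [-44.8 -40.9 -35.4] 0.4
x 1 23 [112.9 113.9 117.5] 0.8
x -1 18 [-115.9 -114.  -111.3] -0.6meas.py:11: RuntimeWarning: Mean of empty slice.
  (c,r)=cv2.minEnclosingCircle((p[:,:2]*1000).astype(np.float32)); return np.round(c,1),round(r,1),np.round(p.mean(0)*1000,1),len(p)
  ret = um.true_divide(
```

View pics/top1.png

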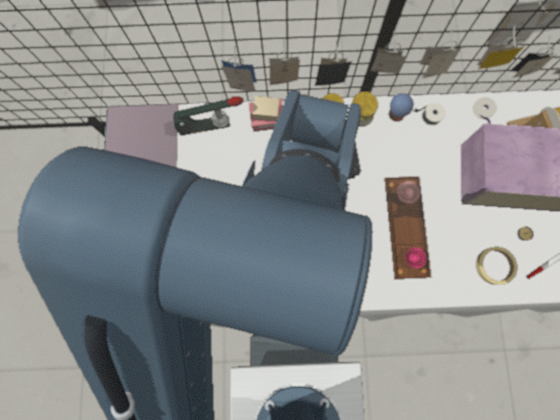

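```bash
python3 -m pendant '[{"jaw":1,"linear":[0.3,1.1,0],"twist":0},{"jaw":1,"linear":[0.6,2.6,0],"twist":0},{"jaw":1,"linear":[0.7,3,0],"twist":0},{"jaw":1,"linear":[0.7,3,0],"twist":0},{"jaw":1,"linear":[0.7,3,0],"twist":0},{"jaw":1,"linear":[0.7,3,0],"twist":0},{"jaw":1,"linear":[0.7,3,0],"twist":0},{"jaw":1,"linear":[0.7,3,0],"twist":0},{"jaw":1,"linear":[0.7,3,0],"twist":0},{"jaw":1,"linear":[0.7,3,0],"twist":0},{"jaw":1,"linear":[0.5,1.8,0],"twist":0},{"jaw":1,"linear":[0.3,1,0],"twist":0}]' 10
python3 -m pendant '[{"jaw":1,"linear":[0,0,0],"twist":7.1},{"jaw":1,"linear":[0,0,0],"twist":7.1},{"jaw":1,"linear":[0,0,0],"twist":7.1},{"jaw":1,"linear":[0,0,0],"twist":7.1},{"jaw":1,"linear":[0,0,0],"twist":7.1},{"jaw":1,"linear":[0,0,0],"twist":7.1},{"jaw":1,"linear":[0,0,0],"twist":7.1},{"jaw":1,"linear":[0,0,0],"twist":7.1},{"jaw":1,"linear":[0,0,0],"twist":7.1},{"jaw":1,"linear":[0,0,0],"twist":7.1},{"jaw":1,"linear":[0,0,0],"twist":7.1},{"jaw":1,"linear":[0,0,0],"twist":7.1}]'
python3 -m pendant '[{"jaw":1,"linear":[0,0,0],"twist":4.4},{"jaw":1,"linear":[0,0,0],"twist":0},{"jaw":1,"linear":[0,0,0],"twist":0}]'
python3 go.py 477.5 243.5 36 6
```

```text
time: 14.95
position: [0.474, 0.2475, 0.1588]
tool_rot: [-0.051, 0.999, -0.0, -0.002]
ft_force: [1.0, -0.3, -0.2]
grip_width: 0.087
grip_force: 0.0
time: 15.95
position: [0.4761, 0.2447, 0.1593]
tool_rot: [0.642, 0.766, -0.001, -0.001]
ft_force: [0.1, 0.6, 0.0]
grip_width: 0.0867
grip_force: 0.0
time: 16.2
position: [0.4764, 0.2448, 0.1596]
tool_rot: [0.668, 0.744, -0.001, -0.001]
ft_force: [0.4, 0.2, -0.1]
grip_width: 0.0871
grip_force: 0.0
yaw 6.1 twist 0.1  then lin(after twist) [-0.14  0.12 12.36] | q6 0.16 t 16.2 F [ 0.4  0.2 -0.1] w 87.1 tiltz -1.000
```

```bash
python3 -m pendant '[{"jaw":1,"linear":[-0.1,0.1,1],"twist":0},{"jaw":1,"linear":[0,0,2.5],"twist":0},{"jaw":1,"linear":[0,0,3],"twist":0},{"jaw":1,"linear":[0,0,2.5],"twist":0},{"jaw":1,"linear":[0,0,1.5],"twist":0},{"jaw":1,"linear":[0,0,1],"twist":0},{"jaw":1,"linear":[0,0,0.5],"twist":0},{"jaw":1,"linear":[0,0,0.2],"twist":0},{"jaw":1,"linear":[0,0,0],"twist":0},{"jaw":1,"linear":[0,0,0],"twist":0}]' 
python3 go.py 477.5 243.5 34 6
```

```text
time: 17.03
position: [0.4789, 0.2445, 0.0392]
tool_rot: [0.669, 0.743, 0.001, 0.0]
ft_force: [0.4, -0.3, -0.2]
grip_width: 0.0872
grip_force: 0.0
yaw 6.0 twist 0.0  then lin(after twist) [-0.09 -0.15  0.52] | q6 0.16 t 17.0 F [ 0.4 -0.3 -0.2] w 87.2 tiltz -1.000
```

```bash
python3 -m pendant '[{"jaw":1,"linear":[-0.1,-0.1,0.3],"twist":0},{"jaw":1,"linear":[0,0,0.2],"twist":0},{"jaw":1,"linear":[0,0,0],"twist":0},{"jaw":1,"linear":[0,0,0],"twist":0}]' 8
python3 -m pendant '[{"jaw":0.6,"linear":[0,0,0],"twist":0},{"jaw":0.45,"linear":[0,0,0],"twist":0},{"jaw":0.45,"linear":[0,0,0],"twist":0},{"jaw":0.45,"linear":[0,0,0],"twist":0},{"jaw":0.45,"linear":[0,0,0],"twist":0},{"jaw":0.45,"linear":[0,0,0],"twist":0},{"jaw":0.45,"linear":[0,0,0],"twist":0},{"jaw":0.45,"linear":[0,0,0],"twist":0},{"jaw":0.45,"linear":[0,0,0],"twist":0},{"jaw":0.45,"linear":[0,0,0],"twist":0}]'
```

```text
time: 17.37
position: [0.4774, 0.2433, 0.0338]
tool_rot: [0.669, 0.743, 0.0, 0.0]
ft_force: [-0.2, -0.4, 0.3]
grip_width: 0.0868
grip_force: 0.0
time: 18.2
position: [0.4773, 0.2432, 0.0335]
tool_rot: [0.669, 0.743, -0.0, -0.0]
ft_force: [-0.6, -0.8, 0.0]
grip_width: 0.0485
grip_force: 8.0
```

```bash
python3 -m pendant '[{"jaw":0.45,"linear":[0,0,-0.5],"twist":0},{"jaw":0.45,"linear":[0,0,-1.5],"twist":0},{"jaw":0.45,"linear":[0,0,-2.5],"twist":0},{"jaw":0.45,"linear":[0,0,-2.5],"twist":0},{"jaw":0.45,"linear":[0,0,-2.5],"twist":0},{"jaw":0.45,"linear":[0,0,-1.5],"twist":0},{"jaw":0.45,"linear":[0,0,-0.5],"twist":0},{"jaw":0.45,"linear":[0,0,0],"twist":0}]'
python3 - <<'E'
import numpy as np,cv2
t=np.load('top0.npy',allow_pickle=True).item()['color'];s=np.load('side0.npy',allow_pickle=True).item()['color']
a=cv2.resize(t[170:290,375:440],None,fx=5,fy=5,interpolation=2); b=cv2.resize(s[270:345,215:357],None,fx=3.2,fy=3.2,interpolation=2)
im=np.zeros((600,790,3),np.uint8); im[:,:325]=a; im[:b.shape[0],330:330+b.shape[1]]=b
cv2.imwrite('pics/tray.png',im)
E
```

```text
time: 18.87
position: [0.4782, 0.2435, 0.1501]
tool_rot: [0.669, 0.743, 0.001, 0.001]
ft_force: [-0.3, 0.3, 0.3]
grip_width: 0.0482
grip_force: 8.0
```

View pics/tray.png

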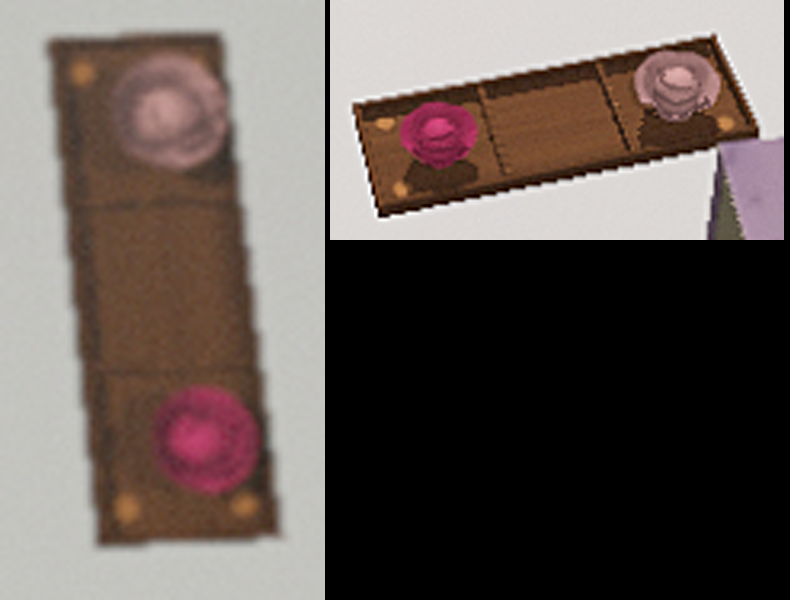

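```bash
python3 - <<'E'
from h import *
t=np.load('top0.npy',allow_pickle=True).item();s=np.load('side0.npy',allow_pickle=True).item()
def show(c,uv,z):
    p=onplane(c,uv,z)*1000; print(np.round(p[:,:2],1).tolist(),'mean',np.round(p[:,:2].mean(0),1))
show(t,np.array([(50,40),(220,36),(282,534),(98,544)])/5+[375,170]-.4,.014)
show(t,np.array([(75,205),(240,205),(258,370),(92,373)])/5+[375,170]-.4,.012)
show(s,(np.array([(352,103),(715,36),(758,128),(380,212)])-[330,0])/3.2+[215,270]-.3,.014)
show(s,(np.array([(482,83),(600,63),(629,150),(505,173)])-[330,0])/3.2+[215,270]-.3,.012)
E
python3 go.py 482 -304 150 0
```

```text
[[614.2, -258.5], [612.8, -349.2], [350.6, -351.9], [349.4, -258.7]] mean [ 481.7 -304.6]
[[524.5, -263.9], [521.0, -350.2], [434.1, -349.8], [436.0, -264.4]] mean [ 478.9 -307.1]
[[349.3, -259.5], [618.1, -260.2], [617.4, -350.9], [350.6, -357.7]] mean [ 483.8 -307.1]
[[442.5, -261.1], [529.4, -263.1], [525.6, -345.4], [438.7, -344.0]] mean [ 484.  -303.4]
yaw 6.0 twist 6.0  then lin(after twist) [-5.475e+01  3.800e-01 -4.000e-02] | q6 0.16 t 18.9 F [-0.3  0.3  0.3] w 48.2 tiltz -1.000
```

```bash
python3 -m pendant '[{"jaw":0.45,"linear":[0,0,0],"twist":5.8},{"jaw":0.45,"linear":[-1,0,0],"twist":0},{"jaw":0.45,"linear":[-2,0,0],"twist":0},{"jaw":0.45,"linear":[-3,0,0],"twist":0},{"jaw":0.45,"linear":[-3,0.1,0],"twist":0},{"jaw":0.45,"linear":[-3,0.1,0],"twist":0},{"jaw":0.45,"linear":[-3,0.1,0],"twist":0},{"jaw":0.45,"linear":[-3,0.1,0],"twist":0},{"jaw":0.45,"linear":[-3,0.1,0],"twist":0},{"jaw":0.45,"linear":[-3,0.1,0],"twist":0},{"jaw":0.45,"linear":[-3,0.1,0],"twist":0},{"jaw":0.45,"linear":[-3,0,0],"twist":0}]'
python3 -m pendant '[{"jaw":0.45,"linear":[-3,0,0],"twist":0},{"jaw":0.45,"linear":[-3,0,0],"twist":0},{"jaw":0.45,"linear":[-3,0,0],"twist":0},{"jaw":0.45,"linear":[-3,0,0],"twist":0},{"jaw":0.45,"linear":[-3,0,0],"twist":0},{"jaw":0.45,"linear":[-3,0,0],"twist":0},{"jaw":0.45,"linear":[-3,0,0],"twist":0},{"jaw":0.45,"linear":[-2,0,0],"twist":0},{"jaw":0.45,"linear":[-1,0,0],"twist":0},{"jaw":0.45,"linear":[0,0,0],"twist":0},{"jaw":0.45,"linear":[0,0,0],"twist":0}]'
python3 go.py 485 -304 34 0.3
```

```text
time: 19.87
position: [0.4844, -0.0586, 0.1474]
tool_rot: [0.705, 0.709, -0.001, -0.001]
ft_force: [0.6, 0.5, -0.6]
grip_width: 0.0487
grip_force: 8.0
time: 20.78
position: [0.4854, -0.2959, 0.1475]
tool_rot: [0.706, 0.708, 0.0, -0.002]
ft_force: [0.5, 0.1, 0.1]
grip_width: 0.0484
grip_force: 8.0
yaw 0.2 twist -0.1  then lin(after twist) [-0.83 -0.02 11.35] | q6 -0.75 t 20.8 F [0.5 0.1 0.1] w 48.4 tiltz -1.000
```

```bash
python3 -m pendant '[{"jaw":0.45,"linear":[-0.4,0,1],"twist":0},{"jaw":0.45,"linear":[-0.4,0,2],"twist":0},{"jaw":0.45,"linear":[0,0,2.5],"twist":0},{"jaw":0.45,"linear":[0,0,2.5],"twist":0},{"jaw":0.45,"linear":[0,0,1.5],"twist":0},{"jaw":0.45,"linear":[0,0,0.9],"twist":0},{"jaw":0.45,"linear":[0,0,0.5],"twist":0},{"jaw":0.45,"linear":[0,0,0.2],"twist":0},{"jaw":0.45,"linear":[0,0,0],"twist":0},{"jaw":0.45,"linear":[0,0,0],"twist":0}]'
python3 go.py 485 -304 34 0.3
```

```text
time: 21.62
position: [0.4871, -0.3049, 0.0383]
tool_rot: [0.706, 0.709, 0.0, 0.001]
ft_force: [-0.3, -0.9, -0.2]
grip_width: 0.0486
grip_force: 8.0
yaw 0.3 twist -0.0  then lin(after twist) [ 0.09 -0.21  0.43] | q6 -0.76 t 21.6 F [-0.3 -0.9 -0.2] w 48.6 tiltz -1.000
```

```bash
python3 -m pendant '[{"jaw":0.45,"linear":[0,-0.2,0.2],"twist":0},{"jaw":0.45,"linear":[0,0,0.15],"twist":0},{"jaw":0.45,"linear":[0,0,0],"twist":0},{"jaw":0.45,"linear":[0,0,0],"twist":0}]'
python3 -m pendant '[{"jaw":0.45,"linear":[0,0,0.1],"twist":0},{"jaw":0.45,"linear":[0,0,0],"twist":0},{"jaw":0.45,"linear":[0,0,0],"twist":0}]'
```

```text
time: 21.95
position: [0.4846, -0.3049, 0.0344]
tool_rot: [0.706, 0.708, 0.0, 0.0]
ft_force: [-0.1, -0.4, -0.0]
grip_width: 0.0486
grip_force: 8.0
time: 22.2
position: [0.4847, -0.305, 0.0335]
tool_rot: [0.706, 0.709, -0.0, 0.0]
ft_force: [-0.4, 0.2, 3.0]
grip_width: 0.0486
grip_force: 8.0
```

```bash
python3 -m pendant '[{"jaw":0.7,"linear":[0,0,0],"twist":0},{"jaw":0.7,"linear":[0,0,0],"twist":0},{"jaw":0.7,"linear":[0,0,0],"twist":0},{"jaw":0.7,"linear":[0,0,0],"twist":0},{"jaw":0.7,"linear":[0,0,-0.5],"twist":0},{"jaw":0.7,"linear":[0,0,-1.5],"twist":0},{"jaw":0.7,"linear":[0,0,-2],"twist":0},{"jaw":0.82,"linear":[0,0,-2],"twist":0},{"jaw":0.82,"linear":[0,0,-1],"twist":0},{"jaw":0.82,"linear":[0,0,0],"twist":0},{"jaw":0.82,"linear":[0,0,0],"twist":0}]'
python3 - <<'E'
from meas import *
c=get('side'); np.save('side2.npy',c,allow_pickle=True); P=cloud(c)
cv2.imwrite('pics/side2.png',cv2.resize(c['color'][120:350,150:420],None,fx=2.9,fy=2.6))
print('red',circ(sel(P,.020,.045,(.36,.43,-.36,-.27))));print('white',circ(sel(P,.020,.045,(.45,.52,-.36,-.27))))
E
python3 go.py 399 -312.5 34 0.3
```

```text
time: 23.12
position: [0.4847, -0.3049, 0.1034]
tool_rot: [0.706, 0.709, 0.0, 0.001]
ft_force: [0.4, 1.1, -0.2]
grip_width: 0.0706
grip_force: 0.0
red (array([ 399.6, -310.9]), 27.4, array([ 400.4, -310.5,   29.4]), 315)
white (array([ 486. , -302.7]), 26.3, array([ 487. , -302.6,   28.9]), 290)
yaw 0.2 twist -0.1  then lin(after twist) [-0.77 -8.52  6.87] | q6 -0.76 t 23.2 F [ 0.1 -1.2  0.3] w 70.9 tiltz -1.000
```

View pics/side2.png

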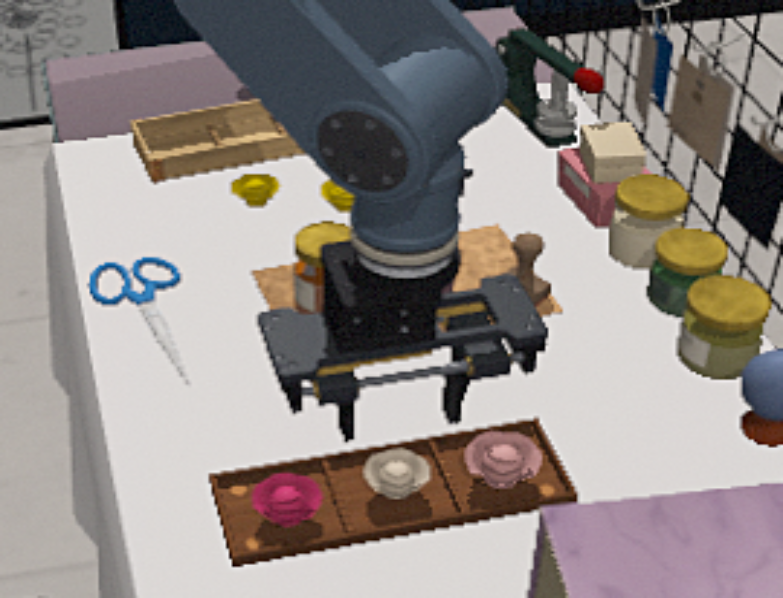

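```bash
python3 -m pendant '[{"jaw":0.82,"linear":[0,-1,0],"twist":0},{"jaw":0.82,"linear":[-0.2,-2,0],"twist":0},{"jaw":0.82,"linear":[-0.3,-2.5,0],"twist":0},{"jaw":0.82,"linear":[-0.3,-2,0],"twist":0},{"jaw":0.82,"linear":[0,-1.1,0],"twist":0},{"jaw":0.82,"linear":[0,0,0.5],"twist":0},{"jaw":0.82,"linear":[0,0,1.5],"twist":0},{"jaw":0.82,"linear":[0,0,1],"twist":0},{"jaw":0.82,"linear":[0,0,0],"twist":0},{"jaw":0.82,"linear":[0,0,0],"twist":0}]'
python3 go.py 398.5 -313 34 0.3
```

```text
time: 24.0
position: [0.3987, -0.3126, 0.0721]
tool_rot: [0.705, 0.709, 0.0, -0.001]
ft_force: [0.6, -0.2, 0.9]
grip_width: 0.0714
grip_force: 0.0
yaw 0.3 twist -0.0  then lin(after twist) [-0.05 -0.02  3.81] | q6 -0.89 t 24.0 F [ 0.6 -0.2  0.9] w 71.4 tiltz -1.000
```

```bash
python3 -m pendant '[{"jaw":0.82,"linear":[0,0,0.8],"twist":0},{"jaw":0.82,"linear":[0,0,1.2],"twist":0},{"jaw":0.82,"linear":[0,0,1],"twist":0},{"jaw":0.82,"linear":[0,0,0.5],"twist":0},{"jaw":0.82,"linear":[0,0,0.2],"twist":0},{"jaw":0.82,"linear":[0,0,0],"twist":0},{"jaw":0.82,"linear":[0,0,0],"twist":0}]'
python3 go.py 398.5 -313 34 0.3
```

```text
time: 24.58
position: [0.3987, -0.3131, 0.0361]
tool_rot: [0.706, 0.709, 0.0, 0.0]
ft_force: [-0.9, 0.8, 0.2]
grip_width: 0.0713
grip_force: 0.0
yaw 0.2 twist -0.1  then lin(after twist) [ 0.01 -0.02  0.21] | q6 -0.89 t 24.6 F [-0.9  0.8  0.2] w 71.3 tiltz -1.000
```

```bash
python3 -m pendant '[{"jaw":0.82,"linear":[0,0,0.15],"twist":0},{"jaw":0.82,"linear":[0,0,0],"twist":0},{"jaw":0.6,"linear":[0,0,0],"twist":0},{"jaw":0.45,"linear":[0,0,0],"twist":0},{"jaw":0.45,"linear":[0,0,0],"twist":0},{"jaw":0.45,"linear":[0,0,0],"twist":0},{"jaw":0.45,"linear":[0,0,0],"twist":0},{"jaw":0.45,"linear":[0,0,0],"twist":0},{"jaw":0.45,"linear":[0,0,0],"twist":0},{"jaw":0.45,"linear":[0,0,0],"twist":0}]' 8
python3 -m pendant '[{"jaw":0.45,"linear":[0,0,-0.5],"twist":0},{"jaw":0.45,"linear":[0,0,-1.5],"twist":0},{"jaw":0.45,"linear":[0,0,-2.5],"twist":0},{"jaw":0.45,"linear":[0,0,-2.5],"twist":0},{"jaw":0.45,"linear":[0,0,-2.5],"twist":0},{"jaw":0.45,"linear":[0,0,-2],"twist":0},{"jaw":0.45,"linear":[0,0,-0.5],"twist":0},{"jaw":0.45,"linear":[0,0,0],"twist":0},{"jaw":0.45,"linear":[0,0,0],"twist":0}]'
python3 go.py 479.5 246 150 0.3; python3 go.py 479.5 246 150 6
```

```text
time: 25.42
position: [0.3986, -0.3131, 0.0347]
tool_rot: [0.706, 0.709, -0.0, 0.0]
ft_force: [0.4, -0.2, 1.5]
grip_width: 0.0517
grip_force: 8.0
time: 26.17
position: [0.3983, -0.3127, 0.1542]
tool_rot: [0.706, 0.708, 0.0, -0.0]
ft_force: [-0.0, 0.2, 0.6]
grip_width: 0.0516
grip_force: 8.0
yaw 0.2 twist -0.1  then lin(after twist) [55.83  8.41  0.44] | q6 -0.89 t 26.2 F [-0.   0.2  0.6] w 51.6 tiltz -1.000
yaw 0.2 twist -5.8  then lin(after twist) [54.72 13.92  0.44] | q6 -0.89 t 26.2 F [-0.   0.2  0.6] w 51.6 tiltz -1.000
```

```bash
python3 -m pendant '[{"jaw":0.45,"linear":[0,0,0],"twist":-5.8},{"jaw":0.45,"linear":[1,0.3,0],"twist":0},{"jaw":0.45,"linear":[2,0.5,0],"twist":0},{"jaw":0.45,"linear":[2.9,0.7,0],"twist":0},{"jaw":0.45,"linear":[2.9,0.7,0],"twist":0},{"jaw":0.45,"linear":[2.9,0.7,0],"twist":0},{"jaw":0.45,"linear":[2.9,0.7,0],"twist":0},{"jaw":0.45,"linear":[2.9,0.7,0],"twist":0},{"jaw":0.45,"linear":[2.9,0.7,0],"twist":0},{"jaw":0.45,"linear":[2.9,0.8,0],"twist":0},{"jaw":0.45,"linear":[2.9,0.8,0],"twist":0},{"jaw":0.45,"linear":[2.9,0.8,0],"twist":0}]'
python3 -m pendant '[{"jaw":0.45,"linear":[2.9,0.8,0],"twist":0},{"jaw":0.45,"linear":[2.9,0.8,0],"twist":0},{"jaw":0.45,"linear":[2.9,0.8,0],"twist":0},{"jaw":0.45,"linear":[2.9,0.8,0],"twist":0},{"jaw":0.45,"linear":[2.9,0.8,0],"twist":0},{"jaw":0.45,"linear":[2.9,0.8,0],"twist":0},{"jaw":0.45,"linear":[2.9,0.8,0],"twist":0},{"jaw":0.45,"linear":[2.9,0.7,0],"twist":0},{"jaw":0.45,"linear":[1.5,0.2,0],"twist":0},{"jaw":0.45,"linear":[0.6,0,0],"twist":0},{"jaw":0.45,"linear":[0,0,0],"twist":0},{"jaw":0.45,"linear":[0,0,0],"twist":0}]'
python3 go.py 479.5 246 34 6
```

```text
time: 27.17
position: [0.4402, -0.0136, 0.1533]
tool_rot: [0.67, 0.742, -0.001, -0.002]
ft_force: [0.9, -0.7, -0.9]
grip_width: 0.0515
grip_force: 8.0
time: 28.17
position: [0.4783, 0.2421, 0.1535]
tool_rot: [0.669, 0.743, -0.001, -0.001]
ft_force: [-0.4, -0.3, -0.1]
grip_width: 0.0514
grip_force: 8.0
yaw 6.0 twist 0.0  then lin(after twist) [ 0.38  0.19 11.95] | q6 0.16 t 28.2 F [-0.4 -0.3 -0.1] w 51.4 tiltz -1.000
```

```bash
python3 -m pendant '[{"jaw":0.45,"linear":[0.3,0,1],"twist":0},{"jaw":0.45,"linear":[0,0,2],"twist":0},{"jaw":0.45,"linear":[0,0,2.5],"twist":0},{"jaw":0.45,"linear":[0,0,2.5],"twist":0},{"jaw":0.45,"linear":[0,0,1.8],"twist":0},{"jaw":0.45,"linear":[0,0,1],"twist":0},{"jaw":0.45,"linear":[0,0,0.5],"twist":0},{"jaw":0.45,"linear":[0,0,0.2],"twist":0},{"jaw":0.45,"linear":[0,0,0],"twist":0},{"jaw":0.45,"linear":[0,0,0],"twist":0}]'
python3 go.py 479.5 246 34.7 6
```

```text
time: 29.0
position: [0.48, 0.2455, 0.0403]
tool_rot: [0.669, 0.743, 0.001, 0.0]
ft_force: [0.8, 0.5, -0.8]
grip_width: 0.0514
grip_force: 8.0
yaw 6.0 twist 0.0  then lin(after twist) [ 0.06 -0.05  0.56] | q6 0.16 t 29.0 F [ 0.8  0.5 -0.8] w 51.4 tiltz -1.000
```

```bash
python3 -m pendant '[{"jaw":0.45,"linear":[0,0,0.3],"twist":0},{"jaw":0.45,"linear":[0,0,0.15],"twist":0},{"jaw":0.45,"linear":[0,0,0],"twist":0},{"jaw":0.45,"linear":[0,0,0],"twist":0}]'
python3 go.py 479.5 246 34.7 6
```

```text
time: 29.33
position: [0.4795, 0.2456, 0.0353]
tool_rot: [0.669, 0.743, 0.0, 0.0]
ft_force: [-0.8, 0.1, -0.1]
grip_width: 0.0515
grip_force: 8.0
yaw 6.0 twist 0.0  then lin(after twist) [0.04 0.01 0.06] | q6 0.16 t 29.3 F [-0.8  0.1 -0.1] w 51.5 tiltz -1.000
```

```bash
python3 -m pendant '[{"jaw":0.45,"linear":[0,0,0.1],"twist":0},{"jaw":0.45,"linear":[0,0,0],"twist":0},{"jaw":0.8,"linear":[0,0,0],"twist":0},{"jaw":0.8,"linear":[0,0,0],"twist":0},{"jaw":0.8,"linear":[0,0,0],"twist":0},{"jaw":0.8,"linear":[0,0,0],"twist":0},{"jaw":0.8,"linear":[0,0,0],"twist":0},{"jaw":0.8,"linear":[0,0,-0.5],"twist":0},{"jaw":0.8,"linear":[0,0,-1.5],"twist":0},{"jaw":1,"linear":[0,0,-3],"twist":0},{"jaw":1,"linear":[0,0,-3],"twist":0},{"jaw":1,"linear":[0,0,-3],"twist":0}]'
python3 -m pendant '[{"jaw":1,"linear":[0,0,-1],"twist":0},{"jaw":1,"linear":[-1,0,0],"twist":0},{"jaw":1,"linear":[-2,0,0],"twist":0},{"jaw":1,"linear":[-3,0,0],"twist":0},{"jaw":1,"linear":[-3,0,0],"twist":0},{"jaw":1,"linear":[-3,0,0],"twist":0},{"jaw":1,"linear":[-3,0,0],"twist":0},{"jaw":1,"linear":[-3,0,0],"twist":0},{"jaw":1,"linear":[-3,0,0],"twist":0},{"jaw":1,"linear":[-3,0,0],"twist":0},{"jaw":1,"linear":[-2,0,0],"twist":0},{"jaw":1,"linear":[0,0,0],"twist":0}]'
python3 go.py 490 -58 165 95.6
python3 - <<'E'
from meas import *
c=get('side'); P=cloud(c)
cv2.imwrite('pics/side3.png',cv2.resize(c['color'][120:350,150:420],None,fx=2.9,fy=2.6))
print('red',circ(sel(P,.020,.045,(.452,.508,.218,.275))))
p=sel(P,.027,.036,(.34,.64,.18,.31));th=np.radians(5.8); A=np.array([[np.cos(th),np.sin(th)],[-np.sin(th),np.cos(th)]])
l=((p[:,:2]-[.4795,.246])@A.T)*1000
for s in(1,-1):
    q=l[(abs(l[:,0])<100)&(s*l[:,1]>32)]; print('y',np.percentile(q[:,1],[5,50,95]).round(1))
    q=l[(abs(l[:,1])<25)&(s*l[:,0]>105)]; print('x',len(q),np.percentile(q[:,0],[5,50,95]).round(1) if len(q) else '')
E
```

```text
time: 30.33
position: [0.4788, 0.2453, 0.1451]
tool_rot: [0.669, 0.743, -0.001, -0.0]
ft_force: [0.4, 0.3, -0.8]
grip_width: 0.0818
grip_force: 0.0
time: 31.33
position: [0.5066, -0.0172, 0.1525]
tool_rot: [0.671, 0.742, -0.001, -0.0]
ft_force: [0.4, 0.3, 0.9]
grip_width: 0.087
grip_force: 0.0
yaw 5.8 twist -89.8  then lin(after twist) [ 2.06 -3.9  -1.24] | q6 -0.35 t 31.3 F [0.4 0.3 0.9] w 87.0 tiltz -1.000
red (array([460.4, 248.2]), 16.1, array([459.3, 248.6,  25.5]), 11)
y [34.8 40.2 46.1]
x 7 [112.3 113.9 118.2]
y [-44.  -41.1 -36.6]
x 21 [-116.4 -114.7 -111.9]
```

View pics/side3.png

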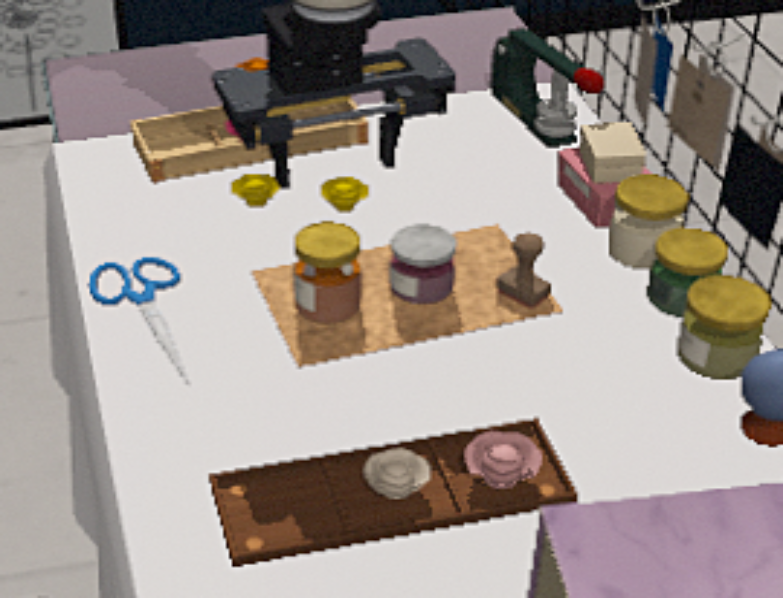

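```bash
python3 -m pendant '[{"jaw":1,"linear":[0,0,0],"twist":-7.1},{"jaw":1,"linear":[0,0,0],"twist":-7.1},{"jaw":1,"linear":[0,0,0],"twist":-7.1},{"jaw":1,"linear":[0,0,0],"twist":-7.1},{"jaw":1,"linear":[0,0,0],"twist":-7.1},{"jaw":1,"linear":[0,0,0],"twist":-7.1},{"jaw":1,"linear":[0,0,0],"twist":-7.1},{"jaw":1,"linear":[0,0,0],"twist":-7.1},{"jaw":1,"linear":[0,0,0],"twist":-7.1},{"jaw":1,"linear":[0,0,0],"twist":-7.1},{"jaw":1,"linear":[0,0,0],"twist":-7.1},{"jaw":1,"linear":[0,0,0],"twist":-7.1}]' 25
python3 -m pendant '[{"jaw":1,"linear":[0.5,-1,0],"twist":-4.4},{"jaw":1,"linear":[0.8,-1.5,0],"twist":0},{"jaw":1,"linear":[0.7,-1.4,0],"twist":0},{"jaw":1,"linear":[0,0,0],"twist":0},{"jaw":1,"linear":[0,0,0],"twist":0}]'
python3 go.py 490 -58 53 95.8
python3 - <<'E'
from meas import *
c=get('side'); P=cloud(c)
cv2.imwrite('pics/side4.png',cv2.resize(c['color'][130:200,180:290],None,fx=6,fy=6))
print('red',circ(sel(P,.020,.045,(.452,.508,.218,.275))))
print('orange',circ(sel(P,.079,.1,(.44,.54,-.11,0))),'plum',circ(sel(P,.055,.075,(.535,.63,-.11,0))))
E
```

```text
time: 32.38
position: [0.5052, -0.0117, 0.153]
tool_rot: [-0.014, 1.0, 0.001, -0.002]
ft_force: [-0.0, 0.7, -0.5]
grip_width: 0.0871
grip_force: 0.0
time: 32.8
position: [0.4887, -0.0527, 0.1533]
tool_rot: [-0.049, 0.999, 0.001, -0.001]
ft_force: [-0.1, -0.3, 0.5]
grip_width: 0.087
grip_force: 0.0
yaw 95.6 twist -0.2  then lin(after twist) [-0.09 -0.55 10.03] | q6 -2.00 t 32.8 F [-0.1 -0.3  0.5] w 87.0 tiltz -1.000
red (array([480., 246.]), 27.9, array([480.1, 245.4,  29.8]), 132)
orange (array([490.3, -58.2]), 32.3, array([489., -64.,  88.]), 320) plum (array([580.9, -52.1]), 30.6, array([578.9, -55. ,  63.6]), 308)
```

View pics/side4.png

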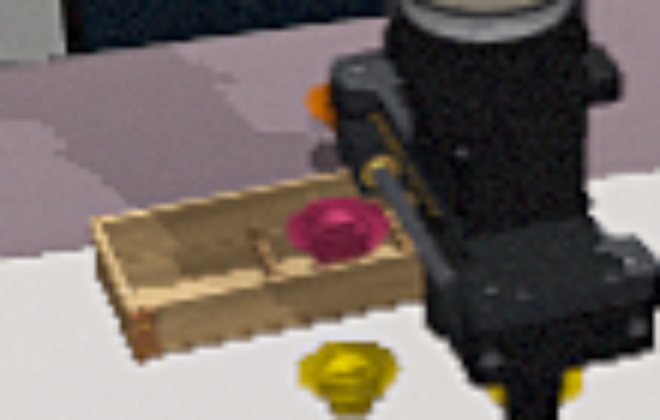

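```bash
python3 -m pendant '[{"jaw":1,"linear":[-0.1,-0.5,1],"twist":0},{"jaw":1,"linear":[0,0,2],"twist":0},{"jaw":1,"linear":[0,0,2.5],"twist":0},{"jaw":1,"linear":[0,0,2],"twist":0},{"jaw":1,"linear":[0,0,1.2],"twist":0},{"jaw":1,"linear":[0,0,0.7],"twist":0},{"jaw":1,"linear":[0,0,0.4],"twist":0},{"jaw":1,"linear":[0,0,0.1],"twist":0},{"jaw":1,"linear":[0,0,0],"twist":0},{"jaw":1,"linear":[0,0,0],"twist":0}]'
python3 go.py 490 -58 53 95.8
```

```text
time: 33.68
position: [0.4918, -0.0584, 0.0556]
tool_rot: [-0.049, 0.999, -0.0, 0.001]
ft_force: [-0.5, -0.2, 0.2]
grip_width: 0.0868
grip_force: 0.0
yaw 95.6 twist -0.2  then lin(after twist) [0.18 0.06 0.26] | q6 -2.01 t 33.7 F [-0.5 -0.2  0.2] w 86.8 tiltz -1.000
```

```bash
python3 -m pendant '[{"jaw":1,"linear":[0.2,0,0.2],"twist":0},{"jaw":1,"linear":[0,0,0],"twist":0},{"jaw":0.5,"linear":[0,0,0],"twist":0},{"jaw":0.5,"linear":[0,0,0],"twist":0},{"jaw":0.5,"linear":[0,0,0],"twist":0},{"jaw":0.5,"linear":[0,0,0],"twist":0},{"jaw":0.5,"linear":[0,0,0],"twist":0},{"jaw":0.5,"linear":[0,0,0],"twist":0},{"jaw":0.5,"linear":[0,0,0],"twist":0},{"jaw":0.5,"linear":[0,0,0],"twist":0}]' 25
python3 -m pendant '[{"jaw":0.5,"linear":[0,0,-0.3],"twist":0},{"jaw":0.5,"linear":[0,0,-1],"twist":0},{"jaw":0.5,"linear":[0,0,-2],"twist":0},{"jaw":0.5,"linear":[0,0,-2.5],"twist":0},{"jaw":0.5,"linear":[0,0,-2.5],"twist":0},{"jaw":0.5,"linear":[0,0,-2],"twist":0},{"jaw":0.5,"linear":[0,0,-1],"twist":0},{"jaw":0.5,"linear":[0,0,0],"twist":0}]'
python3 go.py 405 238.5 165 95.8
```

```text
time: 34.52
position: [0.4893, -0.0586, 0.0531]
tool_rot: [-0.049, 0.999, -0.0, 0.0]
ft_force: [-0.3, 0.3, 1.4]
grip_width: 0.0595
grip_force: 25.0
time: 35.18
position: [0.4906, -0.059, 0.1689]
tool_rot: [-0.049, 0.999, -0.001, 0.003]
ft_force: [0.0, 0.2, -2.4]
grip_width: 0.0596
grip_force: 25.0
yaw 95.6 twist -0.2  then lin(after twist) [ 5.51 30.46  0.29] | q6 -2.02 t 35.2 F [ 0.   0.2 -2.4] w 59.6 tiltz -1.000
```

```bash
python3 -m pendant '[{"jaw":0.5,"linear":[0.2,1,0],"twist":0},{"jaw":0.5,"linear":[0.4,2,0],"twist":0},{"jaw":0.5,"linear":[0.5,3,0],"twist":0},{"jaw":0.5,"linear":[0.6,3.2,0],"twist":0},{"jaw":0.5,"linear":[0.6,3.2,0],"twist":0},{"jaw":0.5,"linear":[0.6,3.2,0],"twist":0},{"jaw":0.5,"linear":[0.6,3.2,0],"twist":0},{"jaw":0.5,"linear":[0.6,3.2,0],"twist":0},{"jaw":0.5,"linear":[0.6,3.2,0],"twist":0},{"jaw":0.5,"linear":[0.5,3,0],"twist":0},{"jaw":0.5,"linear":[0.3,1.6,0],"twist":0},{"jaw":0.5,"linear":[0,0.8,0],"twist":0}]'
python3 -m pendant '[{"jaw":0.5,"linear":[0,0,0],"twist":0},{"jaw":0.5,"linear":[0,0,0],"twist":0},{"jaw":0.5,"linear":[0,0,0],"twist":0}]'
python3 go.py 405 239 54 95.8
```

```text
time: 36.18
position: [0.4013, 0.2425, 0.1648]
tool_rot: [-0.051, 0.999, -0.0, -0.002]
ft_force: [-0.3, -0.6, -3.4]
grip_width: 0.0594
grip_force: 25.0
time: 36.43
position: [0.4045, 0.2397, 0.1656]
tool_rot: [-0.049, 0.999, -0.0, -0.001]
ft_force: [0.3, -0.2, -3.1]
grip_width: 0.0594
grip_force: 25.0
yaw 95.6 twist -0.2  then lin(after twist) [-0.06 -0.06 11.16] | q6 -1.37 t 36.4 F [ 0.3 -0.2 -3.1] w 59.4 tiltz -1.000
```

```bash
python3 -m pendant '[{"jaw":0.5,"linear":[0,0,1],"twist":0},{"jaw":0.5,"linear":[0,0,2],"twist":0},{"jaw":0.5,"linear":[0,0,2],"twist":0},{"jaw":0.5,"linear":[0,0,1.5],"twist":0},{"jaw":0.5,"linear":[0,0,1],"twist":0},{"jaw":0.5,"linear":[0,0,0.6],"twist":0},{"jaw":0.5,"linear":[0,0,0],"twist":0},{"jaw":0.5,"linear":[0,0,0],"twist":0},{"jaw":0.5,"linear":[0,0,0],"twist":0}]'
python3 go.py 405 239 54 95.8
```

```text
time: 37.18
position: [0.4053, 0.2403, 0.0856]
tool_rot: [-0.049, 0.999, 0.0, 0.001]
ft_force: [0.1, 0.4, -1.5]
grip_width: 0.0599
grip_force: 25.0
yaw 95.6 twist -0.2  then lin(after twist) [ 0.04 -0.13  3.16] | q6 -1.37 t 37.2 F [ 0.1  0.4 -1.5] w 59.9 tiltz -1.000
```

```bash
python3 -m pendant '[{"jaw":0.5,"linear":[0,-0.1,0.5],"twist":0},{"jaw":0.5,"linear":[0,0,0.8],"twist":0},{"jaw":0.5,"linear":[0,0,0.8],"twist":0},{"jaw":0.5,"linear":[0,0,0.5],"twist":0},{"jaw":0.5,"linear":[0,0,0.3],"twist":0},{"jaw":0.5,"linear":[0,0,0.1],"twist":0},{"jaw":0.5,"linear":[0,0,0],"twist":0},{"jaw":0.5,"linear":[0,0,0],"twist":0},{"jaw":0.5,"linear":[0,0,0],"twist":0}]'
python3 -m pendant '[{"jaw":0.5,"linear":[0,0,0.1],"twist":0},{"jaw":0.5,"linear":[0,0,0],"twist":0},{"jaw":0.5,"linear":[0,0,0],"twist":0}]'
```

```text
time: 37.93
position: [0.4048, 0.2397, 0.0552]
tool_rot: [-0.049, 0.999, 0.0, 0.0]
ft_force: [1.6, -0.0, -3.0]
grip_width: 0.0594
grip_force: 25.0
time: 38.18
position: [0.4047, 0.2396, 0.0542]
tool_rot: [-0.049, 0.999, 0.0, 0.0]
ft_force: [-0.3, 0.7, -2.7]
grip_width: 0.0599
grip_force: 25.0
```

```bash
python3 -m pendant '[{"jaw":0.5,"linear":[0,0,0.1],"twist":0},{"jaw":0.5,"linear":[0,0,0],"twist":0},{"jaw":0.5,"linear":[0,0,0],"twist":0}]'
```

```text
time: 38.43
position: [0.4047, 0.2396, 0.0541]
tool_rot: [-0.049, 0.999, 0.0, 0.0]
ft_force: [-1.0, -0.6, 7.5]
grip_width: 0.06
grip_force: 25.0
```

```bash
python3 -m pendant '[{"jaw":0.8,"linear":[0,0,0],"twist":0},{"jaw":1,"linear":[0,0,0],"twist":0},{"jaw":1,"linear":[0,0,0],"twist":0},{"jaw":1,"linear":[0,0,0],"twist":0},{"jaw":1,"linear":[0,0,-1],"twist":0},{"jaw":1,"linear":[0,0,-2.5],"twist":0},{"jaw":1,"linear":[0,0,-3],"twist":0},{"jaw":1,"linear":[0,0,-3],"twist":0},{"jaw":1,"linear":[0,0,-1.5],"twist":0},{"jaw":1,"linear":[0,0,0],"twist":0}]'
python3 go.py 580 -51 155 95.8
```

```text
time: 39.27
position: [0.4067, 0.2404, 0.1668]
tool_rot: [-0.049, 0.999, 0.001, 0.004]
ft_force: [0.0, -0.0, 0.4]
grip_width: 0.0872
grip_force: 0.0
yaw 95.6 twist -0.2  then lin(after twist) [-14.28 -30.74   1.25] | q6 -1.37 t 39.3 F [ 0.  -0.   0.4] w 87.2 tiltz -1.000
```

```bash
python3 -m pendant '[{"jaw":1,"linear":[-0.5,-1,0],"twist":0},{"jaw":1,"linear":[-1,-2,0],"twist":0},{"jaw":1,"linear":[-1.3,-2.9,0],"twist":0},{"jaw":1,"linear":[-1.4,-2.9,0],"twist":0},{"jaw":1,"linear":[-1.4,-3,0],"twist":0},{"jaw":1,"linear":[-1.4,-3,0],"twist":0},{"jaw":1,"linear":[-1.4,-3,0.2],"twist":0},{"jaw":1,"linear":[-1.4,-3,0.3],"twist":0},{"jaw":1,"linear":[-1.4,-3,0.3],"twist":0},{"jaw":1,"linear":[-1.4,-3,0.3],"twist":0},{"jaw":1,"linear":[-1,-2,0.1],"twist":0},{"jaw":1,"linear":[-0.5,-1,0],"twist":0}]'
python3 -m pendant '[{"jaw":1,"linear":[0,0,0],"twist":0},{"jaw":1,"linear":[0,0,0],"twist":0},{"jaw":1,"linear":[0,0,0],"twist":0}]'
python3 go.py 580 -51 53 95.8
```

```text
time: 40.27
position: [0.575, -0.0469, 0.1491]
tool_rot: [-0.048, 0.999, -0.0, -0.001]
ft_force: [0.4, -0.4, 0.1]
grip_width: 0.0871
grip_force: 0.0
time: 40.52
position: [0.5725, -0.0419, 0.1503]
tool_rot: [-0.049, 0.999, 0.001, -0.002]
ft_force: [-0.9, -0.1, -0.7]
grip_width: 0.0869
grip_force: 0.0
yaw 95.7 twist -0.1  then lin(after twist) [-0.69 -1.    9.73] | q6 -1.94 t 40.5 F [-0.9 -0.1 -0.7] w 86.9 tiltz -1.000
```

```bash
python3 -m pendant '[{"jaw":1,"linear":[-0.5,-1,0],"twist":0},{"jaw":1,"linear":[0,0,1],"twist":0},{"jaw":1,"linear":[0,0,2],"twist":0},{"jaw":1,"linear":[0,0,0.5],"twist":0},{"jaw":1,"linear":[0,0,0],"twist":0},{"jaw":1,"linear":[0,0,0],"twist":0}]'
python3 go.py 580 -51.3 53 95.8
```

```text
time: 41.02
position: [0.5798, -0.0522, 0.1157]
tool_rot: [-0.049, 0.999, 0.0, -0.001]
ft_force: [-0.1, -0.9, 0.1]
grip_width: 0.087
grip_force: 0.0
yaw 95.7 twist -0.1  then lin(after twist) [-0.04  0.09  6.27] | q6 -1.95 t 41.0 F [-0.1 -0.9  0.1] w 87.0 tiltz -1.000
```

```bash
python3 -m pendant '[{"jaw":1,"linear":[0,0.1,1],"twist":0},{"jaw":1,"linear":[0,0,1.8],"twist":0},{"jaw":1,"linear":[0,0,1.5],"twist":0},{"jaw":1,"linear":[0,0,1],"twist":0},{"jaw":1,"linear":[0,0,0.5],"twist":0},{"jaw":1,"linear":[0,0,0.3],"twist":0},{"jaw":1,"linear":[0,0,0],"twist":0},{"jaw":1,"linear":[0,0,0],"twist":0},{"jaw":1,"linear":[0,0,0],"twist":0}]'
python3 go.py 580 -51.3 53 95.8
```

```text
time: 41.77
position: [0.5807, -0.0518, 0.0558]
tool_rot: [-0.049, 0.999, -0.0, 0.001]
ft_force: [0.2, -0.3, -0.3]
grip_width: 0.0869
grip_force: 0.0
yaw 95.6 twist -0.2  then lin(after twist) [0.06 0.06 0.28] | q6 -1.95 t 41.8 F [ 0.2 -0.3 -0.3] w 86.9 tiltz -1.000
```

```bash
python3 -m pendant '[{"jaw":1,"linear":[0.1,0,0.3],"twist":0},{"jaw":1,"linear":[0,0,0],"twist":0},{"jaw":0.5,"linear":[0,0,0],"twist":0},{"jaw":0.5,"linear":[0,0,0],"twist":0},{"jaw":0.5,"linear":[0,0,0],"twist":0},{"jaw":0.5,"linear":[0,0,0],"twist":0},{"jaw":0.5,"linear":[0,0,0],"twist":0},{"jaw":0.5,"linear":[0,0,0],"twist":0},{"jaw":0.5,"linear":[0,0,0],"twist":0},{"jaw":0.5,"linear":[0,0,0],"twist":0}]' 25
python3 -m pendant '[{"jaw":0.5,"linear":[0,0,-0.3],"twist":0},{"jaw":0.5,"linear":[0,0,-1],"twist":0},{"jaw":0.5,"linear":[0,0,-2],"twist":0},{"jaw":0.5,"linear":[0,0,-2.5],"twist":0},{"jaw":0.5,"linear":[0,0,-2.5],"twist":0},{"jaw":0.5,"linear":[0,0,-2],"twist":0},{"jaw":0.5,"linear":[0,0,-1],"twist":0},{"jaw":0.5,"linear":[0,0,0],"twist":0}]'
python3 go.py 553.5 253.5 165 95.8
```

```text
time: 42.6
position: [0.5791, -0.0517, 0.0521]
tool_rot: [-0.049, 0.999, 0.0, 0.0]
ft_force: [-0.5, 0.5, 0.1]
grip_width: 0.0596
grip_force: 25.0
time: 43.27
position: [0.5805, -0.0521, 0.1679]
tool_rot: [-0.049, 0.999, -0.001, 0.003]
ft_force: [1.2, 0.1, -2.8]
grip_width: 0.0594
grip_force: 25.0
yaw 95.6 twist -0.2  then lin(after twist) [-0.4  30.68  0.22] | q6 -1.95 t 43.3 F [ 1.2  0.1 -2.8] w 59.4 tiltz -1.000
```

```bash
python3 -m pendant '[{"jaw":0.5,"linear":[0,1,0],"twist":0},{"jaw":0.5,"linear":[0,2,0],"twist":0},{"jaw":0.5,"linear":[0,3,0],"twist":0},{"jaw":0.5,"linear":[-0.1,3.2,0],"twist":0},{"jaw":0.5,"linear":[-0.1,3.2,0],"twist":0},{"jaw":0.5,"linear":[-0.1,3.2,0],"twist":0},{"jaw":0.5,"linear":[-0.1,3.2,0],"twist":0},{"jaw":0.5,"linear":[0,3.2,0],"twist":0},{"jaw":0.5,"linear":[0,3.2,0],"twist":0},{"jaw":0.5,"linear":[0,3,0],"twist":0},{"jaw":0.5,"linear":[0,1.6,0],"twist":0},{"jaw":0.5,"linear":[0,0.8,0],"twist":0}]'
python3 -m pendant '[{"jaw":0.5,"linear":[0,0,0],"twist":0},{"jaw":0.5,"linear":[0,0,0],"twist":0},{"jaw":0.5,"linear":[0,0,0],"twist":0},{"jaw":0.5,"linear":[0,0,1],"twist":0},{"jaw":0.5,"linear":[0,0,2],"twist":0},{"jaw":0.5,"linear":[0,0,2],"twist":0},{"jaw":0.5,"linear":[0,0,1.5],"twist":0},{"jaw":0.5,"linear":[0,0,1],"twist":0},{"jaw":0.5,"linear":[0,0,0],"twist":0},{"jaw":0.5,"linear":[0,0,0],"twist":0},{"jaw":0.5,"linear":[0,0,0],"twist":0}]'
python3 go.py 553.5 253.5 53 95.8
```

```text
time: 44.27
position: [0.5505, 0.2561, 0.1628]
tool_rot: [-0.051, 0.999, 0.0, -0.002]
ft_force: [-0.4, 0.2, -1.9]
grip_width: 0.0596
grip_force: 25.0
time: 45.18
position: [0.5539, 0.253, 0.0907]
tool_rot: [-0.049, 0.999, 0.0, 0.001]
ft_force: [-0.3, -1.0, -2.6]
grip_width: 0.0595
grip_force: 25.0
yaw 95.6 twist -0.2  then lin(after twist) [0.04 0.06 3.77] | q6 -1.42 t 45.2 F [-0.3 -1.  -2.6] w 59.5 tiltz -1.000
```

```bash
python3 -m pendant '[{"jaw":0.5,"linear":[0,0,0.7],"twist":0},{"jaw":0.5,"linear":[0,0,1],"twist":0},{"jaw":0.5,"linear":[0,0,0.9],"twist":0},{"jaw":0.5,"linear":[0,0,0.6],"twist":0},{"jaw":0.5,"linear":[0,0,0.3],"twist":0},{"jaw":0.5,"linear":[0,0,0.1],"twist":0},{"jaw":0.5,"linear":[0,0,0],"twist":0},{"jaw":0.5,"linear":[0,0,0],"twist":0},{"jaw":0.5,"linear":[0,0,0],"twist":0}]'
python3 -m pendant '[{"jaw":0.5,"linear":[0,0,0.1],"twist":0},{"jaw":0.5,"linear":[0,0,0],"twist":0},{"jaw":0.5,"linear":[0,0,0],"twist":0}]'
```

```text
time: 45.93
position: [0.5535, 0.2533, 0.0543]
tool_rot: [-0.049, 0.999, 0.0, 0.001]
ft_force: [1.1, 0.6, -2.5]
grip_width: 0.0596
grip_force: 25.0
time: 46.18
position: [0.5531, 0.2532, 0.0532]
tool_rot: [-0.049, 0.999, 0.0, 0.0]
ft_force: [-0.2, -0.3, -2.3]
grip_width: 0.0595
grip_force: 25.0
```

Near contact; one more millimetre, then release and back away.

```bash
python3 -m pendant '[{"jaw":0.5,"linear":[0,0,0.1],"twist":0},{"jaw":0.5,"linear":[0,0,0],"twist":0},{"jaw":0.5,"linear":[0,0,0],"twist":0}]'
python3 -m pendant '[{"jaw":0.8,"linear":[0,0,0],"twist":0},{"jaw":1,"linear":[0,0,0],"twist":0},{"jaw":1,"linear":[0,0,0],"twist":0},{"jaw":1,"linear":[0,0,0],"twist":0},{"jaw":1,"linear":[0,0,-1],"twist":0},{"jaw":1,"linear":[0,0,-2.5],"twist":0},{"jaw":1,"linear":[0,0,-3],"twist":0},{"jaw":1,"linear":[0,0,-3],"twist":0},{"jaw":1,"linear":[0,0,-3],"twist":0},{"jaw":1,"linear":[0,0,-3],"twist":0},{"jaw":1,"linear":[0,0,-1],"twist":0},{"jaw":1,"linear":[0,0,0],"twist":0}]'
python3 -m pendant '[{"jaw":1,"linear":[0,-1,0],"twist":0},{"jaw":1,"linear":[0,-2,0],"twist":0},{"jaw":1,"linear":[0,-3,0],"twist":0},{"jaw":1,"linear":[0,-3,0],"twist":0},{"jaw":1,"linear":[0,-3,0],"twist":0},{"jaw":1,"linear":[0,-3,0],"twist":0},{"jaw":1,"linear":[0,-3,0],"twist":0},{"jaw":1,"linear":[0,-3,0],"twist":0},{"jaw":1,"linear":[0,-2,0],"twist":0},{"jaw":1,"linear":[0,-1,0],"twist":0},{"jaw":1,"linear":[0,0,0],"twist":0}]'
python3 - <<'E'
from meas import *
c=get('side'); P=cloud(c)
cv2.imwrite('pics/side5.png',cv2.resize(c['color'][120:350,150:420],None,fx=2.9,fy=2.6))
print('red',circ(sel(P,.025,.045,(.445,.515,.218,.275))))
print('orange',circ(sel(P,.079,.1,(.35,.46,.19,.29))),'plum',circ(sel(P,.055,.075,(.51,.61,.19,.31))))
print('white',circ(sel(P,.020,.045,(.45,.52,-.36,-.27))),'pink',circ(sel(P,.020,.045,(.52,.62,-.36,-.27))),robot.get_obs()['time'])
E
```

```text
time: 46.43
position: [0.5532, 0.2532, 0.0531]
tool_rot: [-0.049, 0.999, 0.0, 0.0]
ft_force: [-2.3, -0.9, 5.8]
grip_width: 0.0595
grip_force: 25.0
time: 47.43
position: [0.555, 0.2538, 0.2209]
tool_rot: [-0.049, 0.999, 0.001, 0.004]
ft_force: [0.0, 0.0, 0.3]
grip_width: 0.0869
grip_force: 0.0
time: 48.35
position: [0.5756, 0.0119, 0.2149]
tool_rot: [-0.047, 0.999, 0.0, -0.002]
ft_force: [0.0, 0.0, 0.1]
grip_width: 0.087
grip_force: 0.0
red (array([479.7, 246.1]), 28.7, array([480.6, 246.5,  30.8]), 113)
orange (array([408.2, 237.9]), 32.2, array([407.2, 233.8,  88.8]), 225) plum (array([553.2, 250.5]), 32.7, array([552.8, 248.7,  64.6]), 199)
white (array([ 487.2, -302.5]), 25.4, array([ 487.1, -302.4,   28.9]), 291) pink (array([ 570.9, -310.2]), 31.4, array([ 570.5, -310.4,   32.6]), 402) 48.4
```

View pics/side5.png

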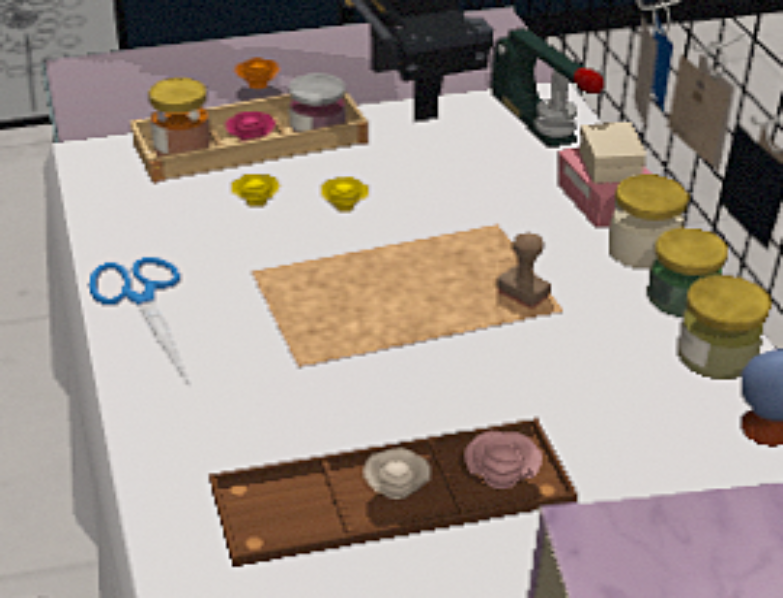

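The picture shows both jars upright in their own cells (orange at (178,115), plum at (317,103)). The red rose is between them at (250,125), the white one is in the middle tray compartment at (397,472), and the stamp and the pink rose have not moved.

```bash
python3 -c "
from rig import robot
print(robot.hand_in())"
```

```text
the job is handed in; nothing more can be done
None
```

The job is finished and handed in at about 48 s: the red rose stands in the crate's middle cell, both jars are back in their own cells, the white rose is in the tray's middle compartment, and the pink rose and stamp were left where they were.

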